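# Close a split bearing block over its shaft and hold it shut

### The job

Take the shaft with the ball bearing out of its wooden rest and lay it in the open lower half of the bearing block, the bearing down in the seat between the two end walls, and let go of it. Then set the cap over it on the two dowels, the large hole over the thick dowel, press it down against the rubber until its joint faces are shut all along, and finish while still holding it pressed shut, so that the bolts can be put in. Leave the two bolts and the spanner where they lie.

Things in the scene. Friction and masses are not known exactly. Their poses are not given: they have to be found in the camera images.
- lower_half: Lower half of a split bearing block, grey cast metal, bolted on a plywood board (126 x 204 x 15 mm); does not move. Origin: centre of the board's underside. x along the bore (shaft direction), y along the row of dowels, z up. Block 44 mm (x) by 168 mm (y); its bright joint face is 61 mm above the origin, and only the two dowels (and a shaft in the seat) stand above it.
- joint_face (a point): Centre of the lower half's joint face, its axes. Shut, the cap's origin lies here and its axes agree. The springy rubber bed holds bearing and cap 5 mm up (a little less with heavy ones) and yields straight down: 14 N total load before it starts, 25 N at 5 mm, so shutting takes a push of 12 to 17 N beyond the weights, more if the cap drags off-centre on the dowels. Let go, it lifts the cap.
- thick_dowel (a point): Foot of the thick dowel on the joint face, at y = +70 mm of the lower half: 14 mm diameter. The thin dowel, 10 mm diameter, stands at y = -70 mm. Both stand 20 mm above the joint face: straight for 11 mm, then tapered by about 3 mm all round to the tip.
- seat (a point): Middle of the bearing when the shaft rests on the rubber bed, cap not pressed: on the bore's axis, 5 mm above the joint face. The seat is half-round, 24 mm wide in x, between end walls at x = 12 to 20 mm either side, level with the joint face, with 16 mm radius notches for the shaft. Axes as the lower half's.
- shaft: Steel shaft, 25 mm diameter, 150 mm long, 0.6 kg, with a ball bearing in its middle (62 mm diameter, 17 mm wide, black seals). Origin: middle of the bearing, on the axis; x along the shaft. y and z may point anywhere round it; either end may point either way. The bearing's flat faces can be gripped from above, in the 18 mm above the shaft. Starts level in the rest, axis 52 mm above the table.
- vee_rest: Wooden rest, 104 x 70 x 56 mm, does not move. Origin: centre of its underside. Two uprights with 90 degree vee notches at x = -42 and +42 mm (16 mm thick) carry the shaft, which lies along x; the bearing hangs between them.
- cap: Upper half (cap) of the block, grey cast metal, 44 x 168 x 50 mm, 0.45 kg, lying joint face down on the table. Origin: centre of the joint face; z up, y along the row of holes. On the arch is a flat pad, 40 (x) x 34 (y) mm, z = 31 to 50 mm; its end faces at x = -20 and +20 mm can be gripped from above. Lugs 16 mm thick. Notches of 16 mm radius in its end walls clear the shaft.
- cap_large_hole (a point): Centre of the large dowel hole (16 mm, through the lug) in the cap's joint face, at y = +70 mm of the cap, the side of the small grease nipple; it goes over the thick dowel. The 13 mm holes at y = -50 and +50 mm are for the bolts.
- cap_small_hole (a point): Centre of the small dowel hole (12 mm, right through) in the cap's joint face, at y = -70 mm of the cap; it goes over the thin dowel.
- bolt_1: Hex bolt 18 x 42 x 16 mm lying on the table, a bystander.
- bolt_2: Hex bolt 18 x 47 x 16 mm lying on the table, a bystander.
- spanner_19: Open-ended spanner 158 x 39 x 8 mm lying on the table, a bystander.
Things that resemble listed ones, but are neither listed nor needed, are in the scene too. Leave any blue or green look-alike of the shaft alone.

How it is judged:
By the outcome, as a careful person would: the job done as asked, in the order asked, and still so for the second after the job is handed in, while the arm keeps its last pose, push and grip.
It also fails if it takes over 69 s, if anything falls off the work surface, if the arm or the gripper's body presses on something with over 40 N, if the wrist force passes 120 N, or if a joint passes its speed limit or range.

### The arm

A 6-joint arm with a two-finger parallel gripper is mounted at the origin on a cart in front of the work surface, level with it; the furniture and walls round the work are solid. World frame = base frame: x ahead of the robot, y to its left, z up, the work surface at z = 0. Lengths are in m, angles in rad, forces in N, time in s.
With the tool pointing down it reaches from about 0.35 to 0.8 m from the base axis. Payload 7.3 kg.
Tool frame: the origin (TCP) lies midway between the tips of the shut fingers; the grasp point (between the pads) lies robot.grip_point_offset behind it (robot.grip_point_offset is the distance from the TCP to the grasp point, in m); z points along the fingers, y is the direction in which the jaws open and shut (so a half turn about z gives the same grasp; the last joint's range is limited). The gripper opens to 85 mm and grips with 20 to 120 N. Pads are 22 mm wide; open, the fingers measure 114 mm over their backs; the gripper's body (76 mm by 85 mm) begins 54 mm behind the grasp point. The pads swing forward as they close: fully open they stand 13 mm farther back than shut.
Start: joints at [-1.495, 0.342, 1.524, -0, 1.275, -0.146], TCP at [0.116, -0.512, 0.231] pointing down, gripper open.
Joint ranges: [-2.53, 2.53], [-0.77, 2.02], [0.04, 2.7], [-1, 4.14], [0.28, 2.66], [-3.11, 3.11]. Speed limits (rad/s): [2.57, 2.57, 3.14, 3.14, 3.14, 3.14].

### API

Orientations are given as a unit quaternion [w, x, y, z].
In Python, from cell import robot, eyes, ticket gives the robot as it stands.
- The arm moves only by the shell command python3 -m handwheel 'ROWS' [FORCE]. ROWS is JSON, a list of rows, each a list of 3 entries, a list of its own where there are three numbers: the shift along the tool's x, y, z in m, then the turn, a rotation vector about the tool's x, y, z in rad, then the gripper's target within -1 to 1 (fully open at 1, half-way at 0, shut at -1). A call has exactly 5 rows; each row shifts and turns the commanded pose from where the row before left it, along the tool's axes as they then stand; what a row does not reach is not made up. A row lasts 1/8 s, in which the tool goes at most 62.5 mm and 10.7 degrees, less where a joint would pass 70% of its speed; a pose out of reach is approached as far as the arm can. A call is refused whole if a number of a shift passes 0.0625 or a number of a turn 0.188, either way. A call with a gripper value outside its range is refused whole. The fingers move at their own pace and stop on an object; FORCE is the grip in N (left out, the last holds). Time passes only in rows, so rows that do not move let the fingers close, or fill a call up. It gives the time, the measured TCP pose, the force and the opening at its end, in the units of the state.
- robot.get_state(): the state, without advancing time (a new reading comes with each control period).
- eyes.grab_frame(name): name is "scene" or "top" or "wrist"; returns a dict with "color" (400x640x3 uint8, blue, green, red), "range_z" (400x640 float32, m along the optical axis (not along the pixel's ray), 0 where there is no reading), "camera_matrix" (3x3 intrinsics, pixels), "pose" (4x4, takes a point from camera to world coordinates); the wrist camera has in their place "hand_eye" (4x4, takes a point from camera to tool coordinates, whose origin is the TCP and whose axes are the flange's). Camera axes: x right, y down, z forward; pixel columns grow to the right and rows downward; lengths in m; the calibration is good to about 2 mm. A picture is of the moment at which its call begins: read the wrist's pose just before it.
- ticket.sign_off(): hands the job in, once; it reports no verdict.
The state is a dict: "clock": time; "joints": joint angles; "joint_vel": joint speeds; "joint_torque": joint torques, N m; "tcp_pos": TCP position; "tcp_rot": TCP orientation; "contact_force": force on the tool from outside, world axes, zero at the start; "ft_torque": the same for the moment, N m; "opening": finger opening in m.
Only numpy, scipy, OpenCV 4.12 (cv2) and the standard library are available. Lean on these libraries where they do the work, as an engineer would, in place of code of your own. Each camera call takes 0.05 s, during which the arm holds its last target.

## Working session

There is one attempt and no reset: what is moved stays moved. The work goes in short steps, Python scripts to look and compute and a shell command to move; the robot and the scene stay as the last step left them, time stands still between calls to the robot, and variables do not carry over. Pictures are saved under pics/ and viewed, and the job is handed in when it is done.

```bash
ls; mkdir -p pics; python3 - <<'E'
from cell import robot, eyes, ticket
import cv2, numpy as np
print(robot.get_state(), robot.grip_point_offset)
for n in ("scene","top","wrist"):
    f=eyes.grab_frame(n); cv2.imwrite(f"pics/{n}0.png",f["color"]); np.savez(f"pics/{n}0.npz",**f)
    print(n,f["camera_matrix"].tolist(),np.round(f.get("pose",f.get("hand_eye")),4).tolist())
E
```

```text
pics
{'clock': 0.0, 'joints': array([-1.49499335e+00,  3.42725362e-01,  1.52504146e+00,  1.41543373e-05,
        1.27537723e+00, -1.45987617e-01]), 'joint_vel': array([ 2.05981896e-03, -4.57794037e-04,  1.40790046e-05,  7.26547673e-04,
       -2.02489651e-03, -1.49461027e-03]), 'joint_torque': array([-2.01331472e-04, -4.33676827e+01, -2.46013606e+01, -9.70345468e-05,
        7.76956498e-03,  8.78904331e-06]), 'tcp_pos': array([ 0.11548904, -0.51172512,  0.23061605]), 'tcp_rot': array([-7.74982927e-04,  9.93857345e-01,  1.10666058e-01,  3.39802738e-05]), 'contact_force': array([ 0.02999581, -0.62475449,  1.25897763]), 'ft_torque': array([ 0.00156263, -0.01620154, -0.03406427]), 'opening': 0.0853610565199991} 0.0187
scene [[401.3818164780096, 0.0, 324.4017036085538], [0.0, 401.3818164780096, 199.0269334740335], [0.0, 0.0, 1.0]] [[-0.7977, -0.4116, 0.4409, -0.1024], [-0.6029, 0.5235, -0.602, 0.7581], [0.017, -0.746, -0.6657, 0.8958], [0.0, 0.0, 0.0, 1.0]]
top [[516.1409724984029, 0.0, 327.06350757939794], [0.0, 516.1409724984029, 200.28062425415843], [0.0, 0.0, 1.0]] [[-0.0072, -0.9976, 0.0681, 0.3706], [-1.0, 0.0068, -0.0061, 0.0184], [0.0056, -0.0682, -0.9977, 1.5561], [0.0, 0.0, 0.0, 1.0]]
wrist [[280.0552281451436, 0.0, 317.3088760168395], [0.0, 280.0552281451436, 199.77739736379365], [0.0, 0.0, 1.0]] [[-0.0005, -0.9533, -0.3019, 0.0773], [1.0, -0.0007, 0.0005, -0.0003], [-0.0007, -0.3019, 0.9533, -0.1439], [0.0, 0.0, 0.0, 1.0]]
```

View pics/scene0.png

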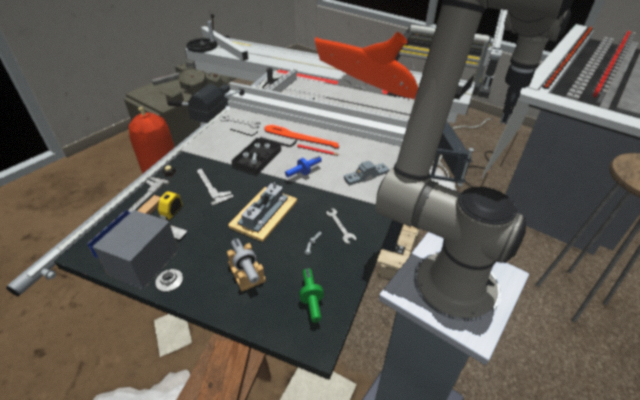

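View pics/top0.png

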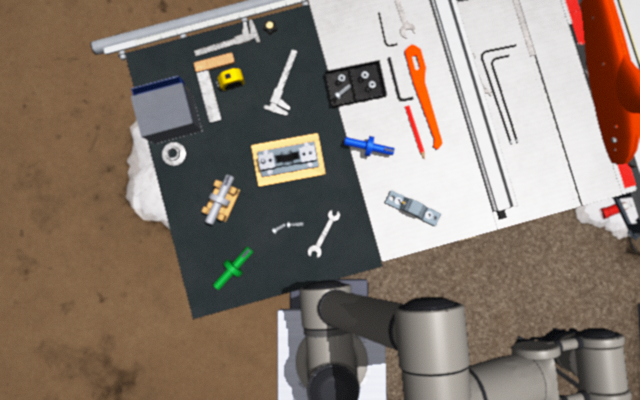

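View pics/wrist0.png

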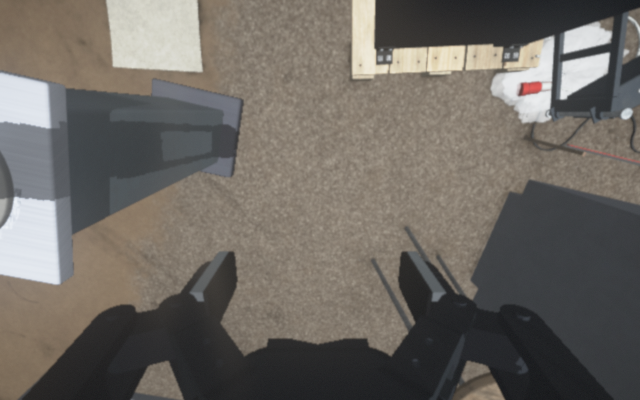

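The top view shows the shaft in its rest at about (220,200), the lower half on plywood at (288,160) and the cap at (412,208). The green look-alike is at (233,268) and the blue one at (368,146). Next I'll zoom in.

```bash
cat > h.py <<'E'
import numpy as np, cv2
from scipy.spatial.transform import Rotation as R
def load(n): return dict(np.load(f"pics/{n}.npz"))
def cloud(f,T=None):
    T=f["pose"] if T is None else T
    K=f["camera_matrix"]; z=f["range_z"]; v,u=np.mgrid[:z.shape[0],:z.shape[1]]
    p=np.stack([(u-K[0,2])/K[0,0]*z,(v-K[1,2])/K[1,1]*z,z],-1)
    P=p@T[:3,:3].T+T[:3,3]; P[z==0]=np.nan; return P
def ray(f,uv,h,T=None):
    T=f["pose"] if T is None else T
    uv=np.atleast_2d(uv).astype(float);K=f["camera_matrix"]
    d=np.c_[(uv-[K[0,2],K[1,2]])/[K[0,0],K[1,1]],np.ones(len(uv))]@T[:3,:3].T
    s=(h-T[2,3])/d[:,2]; return (T[:3,3]+s[:,None]*d)
def q2R(q): return R.from_quat([q[1],q[2],q[3],q[0]]).as_matrix()
def tcpT(s):
    T=np.eye(4);T[:3,:3]=q2R(s["tcp_rot"]);T[:3,3]=s["tcp_pos"];return T
def wrist(name):
    from cell import robot,eyes
    s=robot.get_state(); f=eyes.grab_frame("wrist"); T=tcpT(s)@f["hand_eye"]
    f["pose"]=T; np.savez(f"pics/{name}.npz",**f); cv2.imwrite(f"pics/{name}.png",f["color"]); return s,f
E
python3 - <<'E'
from h import *
f=load("top0"); c=f["color"]
a=[c[160:240,180:260],c[120:200,240:340],c[170:250,370:460]]
for i,x in enumerate(a): cv2.imwrite(f"pics/z{i}.png",cv2.resize(x,None,fx=6,fy=6,interpolation=cv2.INTER_CUBIC))
P=cloud(f)
for n,(u0,u1,v0,v1) in dict(shaft=(195,245,170,230),low=(250,330,130,190),cap=(380,445,185,230)).items():
    Q=P[v0:v1,u0:u1]; print(n); print(np.round(Q[::6,::6,2]*1000).tolist())
print(np.round(P[240,300],3))
E
```

```text
shaft
[[-0.0, -4.0, 1.0, 6.0, -4.0, -4.0, 3.0, -0.0, 8.0], [-5.0, 0.0, -4.0, -3.0, -2.0, 2.0, 61.0, -7.0, -4.0], [5.0, -4.0, 0.0, 6.0, 58.0, 64.0, 60.0, 1.0, -1.0], [-3.0, -4.0, -4.0, -1.0, 10.0, 63.0, 53.0, 0.0, 5.0], [0.0, -0.0, 4.0, 79.0, 66.0, 59.0, 14.0, 17.0, 1.0], [-5.0, -3.0, 2.0, 11.0, 85.0, 71.0, 14.0, -2.0, -2.0], [-5.0, 6.0, 11.0, 63.0, 63.0, 17.0, 15.0, 1.0, -3.0], [1.0, 6.0, 50.0, 61.0, 11.0, 14.0, -2.0, 0.0, 2.0], [-6.0, 2.0, 59.0, 64.0, 58.0, 31.0, 2.0, 1.0, -1.0], [-1.0, -2.0, 2.0, 56.0, -1.0, -3.0, -11.0, -0.0, 0.0]]
low
[[-2.0, 2.0, -5.0, -0.0, 1.0, 1.0, 5.0, -3.0, -4.0, -2.0, -1.0, -6.0, -0.0, -3.0], [2.0, -1.0, 5.0, -1.0, 4.0, -3.0, 6.0, -2.0, 1.0, 18.0, 20.0, 10.0, 2.0, -5.0], [3.0, 5.0, 0.0, -3.0, 20.0, 14.0, 19.0, 17.0, 16.0, 17.0, 23.0, 20.0, -2.0, 1.0], [-3.0, 17.0, 22.0, 10.0, 18.0, 32.0, 35.0, 22.0, 25.0, 60.0, 61.0, 12.0, -7.0, 0.0], [4.0, 10.0, 27.0, 60.0, 59.0, 62.0, 49.0, 39.0, 43.0, 66.0, 64.0, 30.0, -2.0, 2.0], [4.0, 17.0, 87.0, 52.0, 67.0, 43.0, 35.0, 41.0, 63.0, 61.0, 59.0, 49.0, 10.0, -1.0], [-5.0, 16.0, 61.0, 58.0, 66.0, 40.0, 28.0, 28.0, 25.0, 27.0, 27.0, 26.0, 16.0, -1.0], [5.0, -3.0, 26.0, 40.0, 30.0, 31.0, 24.0, 14.0, 14.0, 22.0, 18.0, 10.0, 18.0, 8.0], [4.0, -4.0, 22.0, 18.0, 11.0, 17.0, 19.0, 9.0, 17.0, 7.0, -2.0, -2.0, -0.0, 2.0], [-1.0, 0.0, 20.0, 16.0, -6.0, 2.0, 1.0, -4.0, 3.0, -3.0, -5.0, -2.0, -4.0, 1.0]]
cap
[[4.0, 0.0, 1.0, 2.0, 3.0, 1.0, -1.0, 6.0, 0.0, -4.0, 1.0], [3.0, -4.0, 19.0, -4.0, 2.0, 4.0, -10.0, 6.0, 5.0, 5.0, 1.0], [1.0, 0.0, -3.0, 21.0, 13.0, -8.0, 4.0, 4.0, -0.0, -3.0, -3.0], [-2.0, 14.0, 16.0, 14.0, 35.0, 46.0, 47.0, 48.0, -3.0, 8.0, 5.0], [2.0, -2.0, 1.0, 1.0, 34.0, 47.0, 46.0, 40.0, 19.0, -0.0, -4.0], [-3.0, 1.0, -1.0, -0.0, 2.0, 3.0, 44.0, 33.0, 4.0, 19.0, 16.0], [1.0, -5.0, -2.0, -7.0, -0.0, 0.0, 6.0, 4.0, 14.0, 15.0, -6.0], [3.0, 2.0, -6.0, 3.0, 2.0, 6.0, -1.0, 3.0, -3.0, -0.0, -4.0]]
[0.358 0.091 0.004]
```

```bash
python3 - <<'E'
import cv2,numpy as np
a=[cv2.imread(f"pics/z{i}.png") for i in range(3)]
o=np.zeros((480,1680,3),np.uint8);x=0
for i in a: o[:i.shape[0],x:x+i.shape[1]]=i;x+=i.shape[1]
cv2.imwrite("pics/z.png",cv2.resize(o,(800,229)))
E
```

```text
(no output)
```

View pics/z1.png

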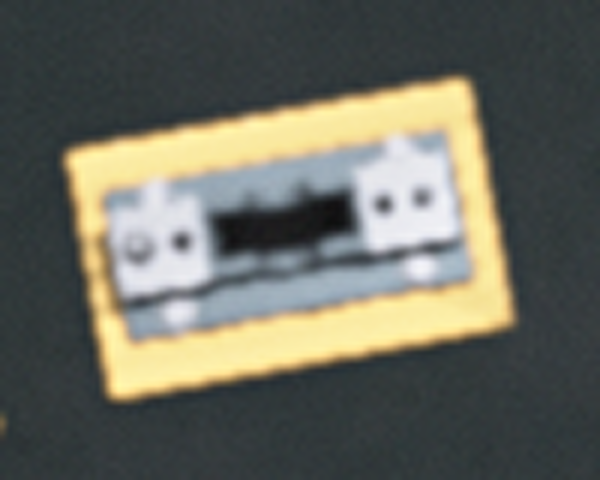

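View pics/z2.png

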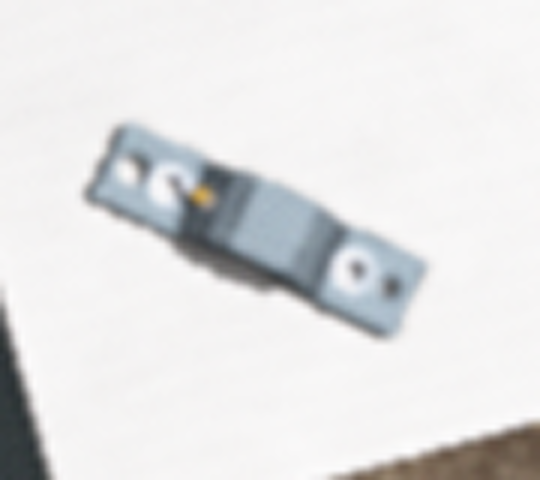

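View pics/z0.png

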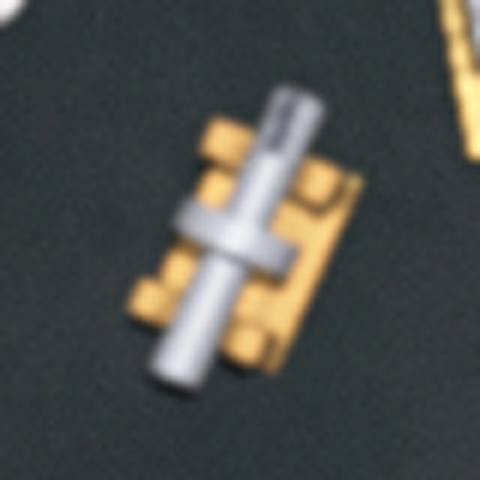

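```bash
cat >> h.py <<'E'
def zz(pts,u0,v0,k=6): return (np.array(pts,float)+.5)/k-.5+[u0,v0]
def yaw(a,b): d=b-a; return np.degrees(np.arctan2(d[1],d[0]))
E
python3 - <<'E'
from h import *
f=load("top0")
e=ray(f,zz([(300,97),(176,377)],180,160),0.0645); print("shaft ends",e.round(4),np.linalg.norm(e[0]-e[1]),e.mean(0),yaw(e[1],e[0]))
b=ray(f,zz([(238,238)],180,160),0.075);print("bearing",b.round(4))
d=ray(f,zz([(139,247),(423,197)],240,120),0.081); print("dowels",d.round(4),np.linalg.norm(d[0]-d[1]),d.mean(0),yaw(d[1],d[0]))
p=ray(f,zz([(66,152),(469,77),(515,323),(110,400)],240,120),0.015);print(p.round(4),p.mean(0),yaw(p[1],p[0]),np.linalg.norm(p[0]-p[1]),np.linalg.norm(p[1]-p[2]))
k=ray(f,zz([(133,168),(391,287)],370,170),0.016);print("cap",k.round(4),np.linalg.norm(k[0]-k[1]),k.mean(0),yaw(k[1],k[0]))
E
```

```text
shaft ends [[0.5458 0.2917 0.0645]
 [0.4108 0.3505 0.0645]] 0.14722821055655866 [0.4782845  0.32111489 0.0645    ] -23.53016311165306
bearing [[0.4768 0.3191 0.075 ]]
dowels [[0.5866 0.1936 0.081 ]
 [0.61   0.0573 0.081 ]] 0.13828909485142782 [0.59829883 0.1254548  0.081     ] 99.7162450924217
[[0.6446 0.2381 0.015 ]
 [0.6815 0.0356 0.015 ]
 [0.5568 0.0133 0.015 ]
 [0.5194 0.2158 0.015 ]] [0.60055272 0.12571554 0.015     ] 100.31580416048162 0.20586688048401897 0.12666192998566347
cap [[ 0.4826 -0.1848  0.016 ]
 [ 0.4223 -0.3124  0.016 ]] 0.14114412879825178 [ 0.45243728 -0.24859658  0.016     ] 64.7187724833969
```

```bash
cat >> h.py <<'E'
def plan(pos,yy=None,n=None):
    "pos world TCP target, yy = yaw deg of tool y; prints per-row tool-axis shift and turn"
    from cell import robot
    s=robot.get_state(); T=tcpT(s); p=T[:3,3]; Rm=T[:3,:3]
    cy=np.degrees(np.arctan2(Rm[1,1],Rm[0,1]))
    d=np.array(pos)-p; 
    if yy is None: Rt=Rm
    else:
        a=np.radians(yy); y=np.array([np.cos(a),np.sin(a),0]); z=np.array([0,0,-1.]); Rt=np.stack([np.cross(y,z),y,z],1)
    rv=R.from_matrix(Rm.T@Rt).as_rotvec()
    print("clock",round(s["clock"],2),"tcp",p.round(4),"yawY",round(cy,2),"tilt z",Rm[:,2].round(4),"d world",d.round(4),"rv total",rv.round(4),"F",s["contact_force"].round(1),"open",round(s["opening"],4))
    n=n or int(max(np.ceil(np.abs(d).max()/.06),np.ceil(np.abs(rv).max()/.18)))
    Rc=Rm.copy()
    for i in range(n):
        print(" ",(Rc.T@(d/n)).round(4).tolist(),(rv/n).round(4).tolist()); Rc=Rc@R.from_rotvec(rv/n).as_matrix()
E
python3 -c "
from h import *
plan([.452,-.249,.24],-25.3,10)"
```

```text
clock 0.15 tcp [ 0.1155 -0.5118  0.2308] yawY -77.29 tilt z [-1.0e-04  1.1e-03 -1.0e+00] d world [0.3365 0.2628 0.0092] rv total [-1.000e-03 -7.000e-04 -9.074e-01] F [-1.2  0.6  0.3] open 0.0853
  [0.0386, -0.0182, -0.0009] [-0.0001, -0.0001, -0.0907]
  [0.0401, -0.0147, -0.0009] [-0.0001, -0.0001, -0.0907]
  [0.0413, -0.011, -0.0009] [-0.0001, -0.0001, -0.0907]
  [0.0421, -0.0072, -0.0009] [-0.0001, -0.0001, -0.0907]
  [0.0426, -0.0033, -0.0009] [-0.0001, -0.0001, -0.0907]
  [0.0427, 0.0005, -0.0009] [-0.0001, -0.0001, -0.0907]
  [0.0425, 0.0044, -0.0009] [-0.0001, -0.0001, -0.0907]
  [0.0419, 0.0082, -0.0009] [-0.0001, -0.0001, -0.0907]
  [0.041, 0.012, -0.0009] [-0.0001, -0.0001, -0.0907]
  [0.0397, 0.0157, -0.0009] [-0.0001, -0.0001, -0.0907]
```

```bash
python3 -m handwheel '[[[0.0386,-0.0182,-0.001],[0,0,-0.0907],1],[[0.040,-0.0147,-0.001],[0,0,-0.0907],1],[[0.0413,-0.011,-0.001],[0,0,-0.0907],1],[[0.0421,-0.0072,-0.001],[0,0,-0.0907],1],[[0.0426,-0.0033,-0.001],[0,0,-0.0907],1]]' 30
python3 -m handwheel '[[[0.0427,0.0005,-0.001],[0,0,-0.0907],1],[[0.0425,0.0044,-0.001],[0,0,-0.0907],1],[[0.0419,0.0082,-0.001],[0,0,-0.0907],1],[[0.041,0.012,-0.001],[0,0,-0.0907],1],[[0.0397,0.0157,-0.001],[0,0,-0.0907],1]]'
python3 - <<'E'
from h import *
wrist("w1"); plan([.5995,.1256,.24],10.1,8)
E
```

```text
clock: 0.78
tcp_pos: [0.2846, -0.3797, 0.2362]
tcp_rot: [-0.0, 0.943, 0.333, -0.0]
contact_force: [0.2, -1.1, 0.2]
opening: 0.0854
clock: 1.4
tcp_pos: [0.453, -0.2483, 0.2411]
tcp_rot: [-0.0, 0.844, 0.536, -0.0]
contact_force: [-0.8, -1.3, -0.2]
opening: 0.0854
clock 1.45 tcp [ 0.4561 -0.2454  0.2412] yawY -24.81 tilt z [ 0.0023  0.0019 -1.    ] d world [ 0.1434  0.371  -0.0012] rv total [ 0.0021 -0.0022 -0.6094] F [ 1.3  3.4 -0.2] open 0.085
  [0.0496, -0.0032, 0.0003] [0.0003, -0.0003, -0.0762]
  [0.0497, 0.0006, 0.0003] [0.0003, -0.0003, -0.0762]
  [0.0495, 0.0044, 0.0003] [0.0003, -0.0003, -0.0762]
  [0.049, 0.0081, 0.0002] [0.0003, -0.0003, -0.0762]
  [0.0483, 0.0118, 0.0002] [0.0003, -0.0003, -0.0762]
  [0.0472, 0.0155, 0.0002] [0.0003, -0.0003, -0.0762]
  [0.0459, 0.019, 0.0002] [0.0003, -0.0003, -0.0762]
  [0.0443, 0.0225, 0.0002] [0.0003, -0.0003, -0.0762]
```

View pics/w1.png

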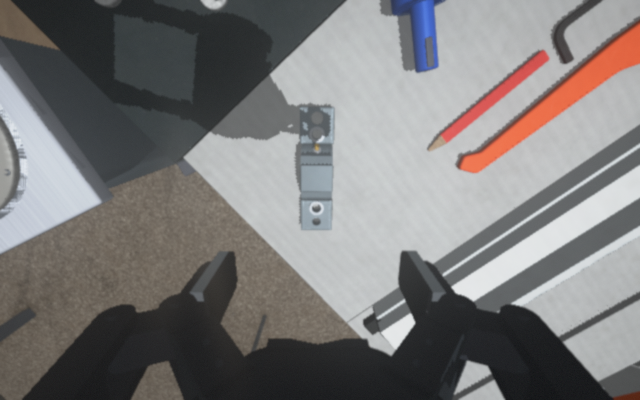

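The cap lies along the image column near u=316 and its nipple at (317,149) is on the far (+y) side, as expected. I'll go on to the lower half.

```bash
python3 -m handwheel '[[[0.0496,-0.0032,0],[0,0,-0.0762],1],[[0.0497,0.0006,0],[0,0,-0.0762],1],[[0.0495,0.0044,0],[0,0,-0.0762],1],[[0.049,0.0081,0],[0,0,-0.0762],1],[[0.0483,0.0118,0],[0,0,-0.0762],1]]'
python3 -m handwheel '[[[0.0472,0.0155,0],[0,0,-0.0762],1],[[0.0459,0.019,0],[0,0,-0.0762],1],[[0.020,0.0225,0],[0,0,-0.0762],1],[[0,0,0],[0,0,0],1],[[0,0,0],[0,0,0],1]]'
python3 - <<'E'
from h import *
wrist("w2"); plan([.478,.320,.24],-23.5,5)
E
```

```text
clock: 2.08
tcp_pos: [0.5439, -0.017, 0.2411]
tcp_rot: [-0.0, 0.728, 0.686, -0.0]
contact_force: [0.1, -0.7, -0.7]
opening: 0.0857
clock: 2.7
tcp_pos: [0.6004, 0.0953, 0.2408]
tcp_rot: [-0.0, 0.646, 0.763, -0.001]
contact_force: [0.5, 0.1, -0.0]
opening: 0.0851
clock 2.75 tcp [0.6004 0.0951 0.2411] yawY 9.51 tilt z [-9.e-04 -4.e-04 -1.e+00] d world [-0.1224  0.2249 -0.0011] rv total [-8.000e-04  5.000e-04  5.761e-01] F [ 0.5  0.2 -0. ] open 0.085
  [0.0484, -0.0167, 0.0002] [-0.0002, 0.0001, 0.1152]
  [0.0462, -0.0222, 0.0002] [-0.0002, 0.0001, 0.1152]
  [0.0433, -0.0273, 0.0002] [-0.0002, 0.0001, 0.1152]
  [0.0399, -0.0321, 0.0002] [-0.0002, 0.0001, 0.1152]
  [0.0359, -0.0365, 0.0002] [-0.0002, 0.0001, 0.1152]
```

View pics/w2.png

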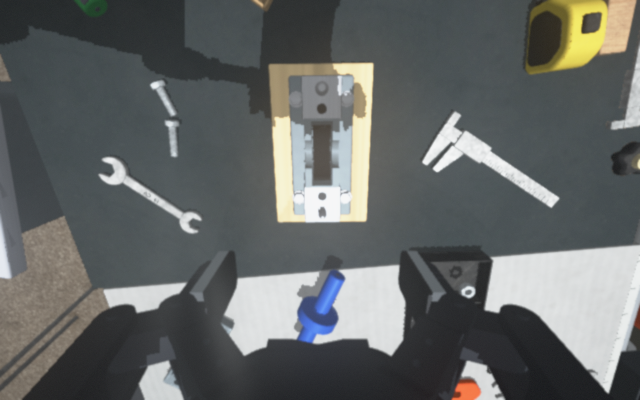

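```bash
python3 - <<'E'
from h import *
f=load("w2"); cv2.imwrite("pics/w2z.png",cv2.resize(f["color"][60:225,265:380],None,fx=3.6,fy=3.6,interpolation=cv2.INTER_CUBIC))
P=cloud(f)
print(np.round(P[66:226:8,294:352:5,2]*1000).tolist())
E
```

```text
[[17.0, 16.0, 16.0, 16.0, 16.0, 15.0, 15.0, 18.0, 16.0, 16.0, 16.0, 16.0], [16.0, 17.0, 16.0, 16.0, 16.0, 15.0, 16.0, 18.0, 15.0, 16.0, 16.0, 17.0], [28.0, 28.0, 62.0, 62.0, 63.0, 76.0, 76.0, 62.0, 63.0, 62.0, 27.0, 29.0], [30.0, 28.0, 64.0, 62.0, 61.0, 82.0, 82.0, 63.0, 62.0, 62.0, 30.0, 28.0], [36.0, 35.0, 62.0, 62.0, 61.0, 63.0, 62.0, 62.0, 63.0, 61.0, 35.0, 35.0], [30.0, 30.0, 63.0, 62.0, 62.0, 61.0, 63.0, 62.0, 62.0, 63.0, 30.0, 27.0], [27.0, 27.0, 62.0, 63.0, 62.0, 63.0, 62.0, 62.0, 61.0, 62.0, 29.0, 28.0], [28.0, 28.0, 62.0, 62.0, 50.0, 50.0, 50.0, 50.0, 62.0, 62.0, 28.0, 28.0], [28.0, 28.0, 62.0, 63.0, 51.0, 51.0, 49.0, 51.0, 62.0, 61.0, 28.0, 28.0], [29.0, 28.0, 62.0, 63.0, 41.0, 40.0, 40.0, 38.0, 61.0, 62.0, 27.0, 30.0], [28.0, 29.0, 28.0, 48.0, 37.0, 36.0, 37.0, 37.0, 48.0, 28.0, 27.0, 28.0], [28.0, 28.0, 27.0, 48.0, 36.0, 35.0, 36.0, 36.0, 47.0, 27.0, 28.0, 29.0], [30.0, 28.0, 29.0, 51.0, 40.0, 38.0, 38.0, 37.0, 50.0, 29.0, 29.0, 28.0], [29.0, 28.0, 29.0, 63.0, 46.0, 45.0, 46.0, 45.0, 61.0, 27.0, 28.0, 28.0], [28.0, 28.0, 27.0, 61.0, 54.0, 54.0, 54.0, 55.0, 62.0, 29.0, 28.0, 28.0], [29.0, 28.0, 51.0, 62.0, 63.0, 62.0, 62.0, 62.0, 62.0, 61.0, 28.0, 29.0], [31.0, 36.0, 58.0, 63.0, 62.0, 63.0, 64.0, 62.0, 62.0, 62.0, 36.0, 29.0], [27.0, 35.0, 28.0, 62.0, 63.0, 63.0, 62.0, 62.0, 62.0, 62.0, 34.0, 28.0], [28.0, 28.0, 29.0, 63.0, 61.0, 67.0, 71.0, 62.0, 63.0, 61.0, 28.0, 27.0], [17.0, 16.0, 16.0, 61.0, 63.0, 63.0, 62.0, 61.0, 63.0, 62.0, 16.0, 17.0]]
```

View pics/w2z.png

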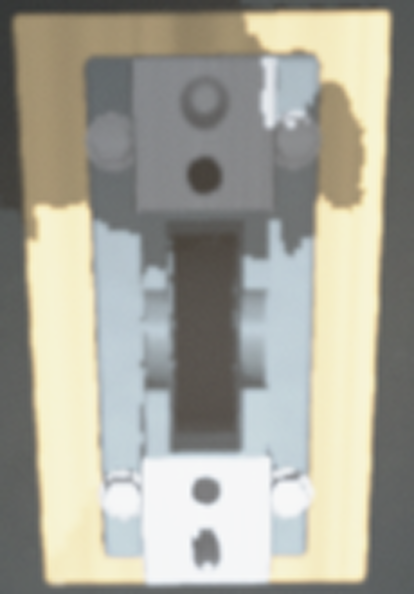

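```bash
python3 -m handwheel '[[[0.0484,-0.0167,0],[0,0,0.1152],1],[[0.0462,-0.0222,0],[0,0,0.1152],1],[[0.0433,-0.0273,0],[0,0,0.1152],1],[[0.0399,-0.0321,0],[0,0,0.1152],1],[[0.0359,-0.0365,0],[0,0,0.1152],1]]'
python3 -m handwheel '[[[0,0,0],[0,0,0],1],[[0,0,0],[0,0,0],1],[[0,0,0],[0,0,0],1],[[0,0,0],[0,0,0],1],[[0,0,0],[0,0,0],1]]'
python3 - <<'E'
from h import *
wrist("w3"); plan([.478,.320,.14],-23.5,5)
E
```

```text
clock: 3.38
tcp_pos: [0.4774, 0.3207, 0.2417]
tcp_rot: [0.0, 0.838, 0.546, 0.0]
contact_force: [0.7, 0.3, -0.0]
opening: 0.0855
clock: 4.0
tcp_pos: [0.4785, 0.32, 0.2412]
tcp_rot: [0.0, 0.836, 0.549, -0.0]
contact_force: [-0.4, 0.4, 0.2]
opening: 0.0856
clock 4.05 tcp [0.4784 0.3202 0.2412] yawY -23.44 tilt z [-1.e-04 -1.e-04 -1.e+00] d world [-0.0004 -0.0002 -0.1012] rv total [-0.      0.0001  0.001 ] F [-0.4  0.8  0.5] open 0.0854
  [-0.0001, -0.0001, 0.0202] [-0.0, 0.0, 0.0002]
  [-0.0001, -0.0001, 0.0202] [-0.0, 0.0, 0.0002]
  [-0.0001, -0.0001, 0.0202] [-0.0, 0.0, 0.0002]
  [-0.0001, -0.0001, 0.0202] [-0.0, 0.0, 0.0002]
  [-0.0001, -0.0001, 0.0202] [-0.0, 0.0, 0.0002]
```

View pics/w3.png

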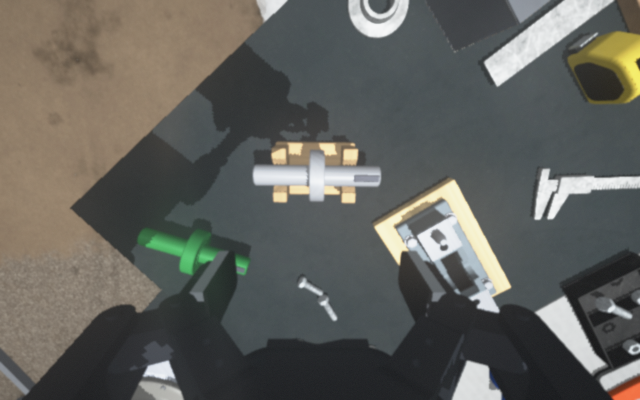

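```bash
python3 - <<'E'
from h import *
f=load("w3"); P=cloud(f); Q=P[140:215,245:395]
m=(Q[...,2]>.068); b=Q[m]; print("bearing n",len(b),b.mean(0).round(4),"zmax",np.percentile(b[:,2],98))
r=cv2.minAreaRect((b[:,:2]*1000).astype(np.float32)); print(r)
m=(Q[...,2]>.0615)&(Q[...,2]<.068); a=Q[m]; c=a[:,:2].mean(0); w,v=np.linalg.eigh(np.cov((a[:,:2]-c).T)); d=v[:,1]; print("axis yaw",np.degrees(np.arctan2(d[1],d[0])),c, "ext",np.ptp((a[:,:2]-c)@d), "mid",c+d*(((a[:,:2]-c)@d).max()+((a[:,:2]-c)@d).min())/2, np.median(a[:,2]), np.percentile(a[:,2],95))
r=b[:,:2]-c; n=np.array([-d[1],d[0]]); print("bearing along",((r@d).min()+(r@d).max())/2, np.ptp(r@d),"mean",c+d*(((r@d).min()+(r@d).max())/2), "n off",((r@n).max()+(r@n).min())/2,np.ptp(r@n))
f=load("w2"); P=cloud(f); Q=P[60:226,290:355].reshape(-1,3)
m=(Q[:,2]>.058)&(Q[:,2]<.066);j=Q[m]
r=cv2.minAreaRect((j[:,:2]*1000).astype(np.float32)); print("joint",r, len(j))
m=Q[:,2]>.074;j=Q[m]; c=j[:,:2].mean(0); 
t=j[j[:,1]>c[1]]; print("dowel pts",[ (x.mean(0).round(4).tolist(),len(x)) for x in (j[j[:,1]>.12],j[j[:,1]<.12]) if len(x)])
for uv,h in (((205,102),.081),((207,549),.081)):
    print("ray dowel",ray(f,zz([uv],265,60,3.6),h).round(4))
p=ray(f,zz([(15,14),(388,12),(366,583),(45,583)],265,60,3.6),.015);print("board",p.round(4),p.mean(0),yaw(p[3],p[0]),yaw(p[2],p[1]))
E
```

```text
bearing n 690 [0.4805 0.3267 0.0795] zmax 0.08443938482348237
((479.2745361328125, 323.9237365722656), (54.38262176513672, 16.984527587890625), 65.82489776611328)
axis yaw 155.86229648627244 [0.47994614 0.32473578] ext 0.1499248743146014 mid [0.47978586 0.3248076 ] 0.06427474546059148 0.06651293008359008
bearing along 0.0002902032756429999 0.016990133598587948 mean [0.47968131 0.32485445] n off 0.0010137673697496654 0.05438591729610816
joint ((600.1489868164062, 126.3967056274414), (43.744327545166016, 167.2868194580078), 10.120192527770996) 3409
dowel pts [([0.5879, 0.1948, 0.0793], 141), ([0.6122, 0.0588, 0.0783], 47)]
ray dowel [[0.588  0.1942 0.081 ]]
ray dowel [[0.6113 0.0628 0.081 ]]
board [[0.521  0.2154 0.015 ]
 [0.6435 0.2366 0.015 ]
 [0.6808 0.0354 0.015 ]
 [0.5558 0.0144 0.015 ]] [0.60028155 0.12543985 0.015     ] 99.82117918865693 100.49730428722964
```

```bash
python3 - <<'E'
from h import *
for n,(u0,u1,v0,v1) in (("w3",(250,390,145,210)),):
    f=load(n); P=cloud(f); pts=[]
    for u in list(range(258,268))+list(range(285,300))+list(range(330,345))+list(range(362,376)):
        col=P[v0:v1,u,2]; v=np.where(col>.046)[0]
        # contiguous run nearest to highest
        k=np.nanargmax(col); a=k
        g=(f["color"][v0:v1,u].astype(int)); gray=(g.max(1)-g.min(1)<25)&(col>.035)
        a=b=k
        while gray[a-1]: a-=1
        while gray[b+1]: b+=1
        pts.append((u,v0+(a+b)/2,b-a+1))
    pts=np.array(pts); print(pts[::6])
    W=ray(f,pts[:,:2],.0525); k=np.polyfit(W[:,0],W[:,1],1); print("line yaw",np.degrees(np.arctan(k[0])),"y at .479",np.polyval(k,.479))
f=load("top0"); e=ray(f,zz([(300,97),(176,377)],180,160),0.053); k=np.polyfit(e[:,0],e[:,1],1);print(np.degrees(np.arctan(k[0])),np.polyval(k,.479))
E
```

```text
[[258.  174.   21. ]
 [264.  174.   21. ]
 [287.  174.5  22. ]
 [293.  174.5  20. ]
 [299.  174.5  20. ]
 [335.  175.   21. ]
 [341.  175.5  22. ]
 [364.  175.5  20. ]
 [370.  178.   15. ]]
line yaw -24.473785120727076 y at .479 0.3236116403495302
-23.530163111653067 0.3234988600430927
```

```bash
python3 -c "
from h import *
plan([.479,.3235,.068],-24.1,4)"
```

```text
clock 4.05 tcp [0.4784 0.3202 0.2412] yawY -23.44 tilt z [-1.e-04 -1.e-04 -1.e+00] d world [ 0.0006  0.0033 -0.1732] rv total [-0.      0.0001  0.0115] F [-0.4  0.8  0.5] open 0.0854
  [0.0008, -0.0002, 0.0433] [-0.0, 0.0, 0.0029]
  [0.0008, -0.0002, 0.0433] [-0.0, 0.0, 0.0029]
  [0.0008, -0.0002, 0.0433] [-0.0, 0.0, 0.0029]
  [0.0008, -0.0002, 0.0433] [-0.0, 0.0, 0.0029]
```

```bash
python3 -m handwheel '[[[0.0016,-0.0004,0.04],[0,0,0.006],1],[[0.0016,-0.0004,0.04],[0,0,0.006],1],[[0,0,0.04],[0,0,0],1],[[0,0,0.033],[0,0,0],1],[[0,0,0.02],[0,0,0],1]]'
python3 - <<'E'
from h import *
wrist("w4"); plan([.479,.3235,.068],-24.1,1)
E
```

```text
clock: 4.68
tcp_pos: [0.4781, 0.3234, 0.0664]
tcp_rot: [-0.0, 0.839, 0.544, -0.001]
contact_force: [0.2, 0.4, -0.2]
opening: 0.0855
clock 4.72 tcp [0.477  0.3229 0.0643] yawY -24.1 tilt z [-0.005  -0.0026 -1.    ] d world [0.002  0.0006 0.0037] rv total [-0.0035  0.0044  0.    ] F [-1.  -0.4 -1.4] open 0.085
  [0.0013, 0.0015, -0.0037] [-0.0035, 0.0044, 0.0]
```

View pics/w4.png

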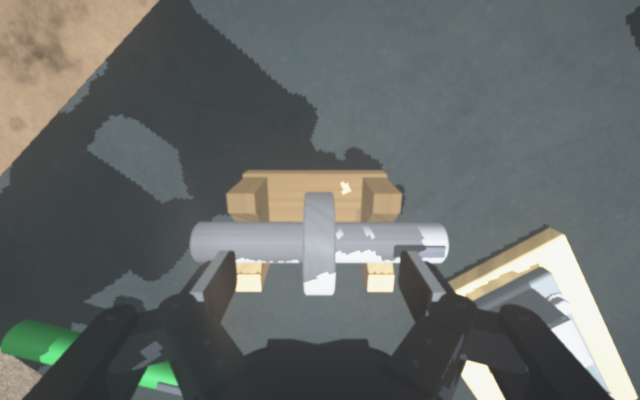

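The bearing is centred between the open fingers at about (319,243). I'll let the arm settle and then close.

```bash
python3 -m handwheel '[[[0,0,0],[0,0,0],0.6],[[0,0,0],[0,0,0],0.3],[[0,0,0],[0,0,0],0.1],[[0,0,0],[0,0,0],0],[[0,0,0],[0,0,0],-0.2]]' 70
python3 -c "
from h import *
plan([.479,.3235,.068],-24.1,1)"
```

```text
clock: 5.35
tcp_pos: [0.4788, 0.324, 0.0686]
tcp_rot: [0.0, 0.839, 0.544, 0.0]
contact_force: [0.9, 0.1, -0.1]
opening: 0.0343
clock 5.35 tcp [0.4788 0.324  0.0686] yawY -24.09 tilt z [ 5.e-04  1.e-04 -1.e+00] d world [ 0.0002 -0.0005 -0.0006] rv total [ 0.0004 -0.0003  0.0002] F [ 0.9  0.1 -0.1] open 0.0343
  [-0.0003, 0.0004, 0.0006] [0.0004, -0.0003, 0.0002]
```

```bash
python3 -m handwheel '[[[0,0,0.0005],[0,0,0],-1],[[0,0,0],[0,0,0],-1],[[0,0,0],[0,0,0],-1],[[0,0,0],[0,0,0],-1],[[0,0,0],[0,0,0],-1]]' 70
python3 - <<'E'
from h import *
wrist("w5")
E
```

```text
clock: 5.98
tcp_pos: [0.4788, 0.3239, 0.0681]
tcp_rot: [0.0, 0.839, 0.544, 0.0]
contact_force: [-0.7, -1.3, 5.7]
opening: 0.0151
```

View pics/w5.png

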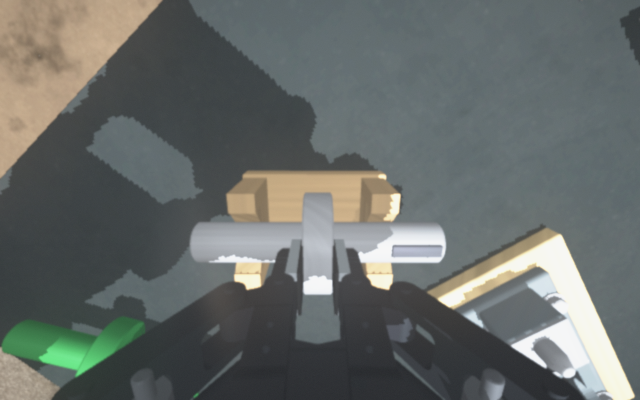

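```bash
python3 -m handwheel '[[[0,0,-0.005],[0,0,0],-1],[[0,0,-0.015],[0,0,0],-1],[[0,0,-0.03],[0,0,0],-1],[[0,0,-0.04],[0,0,0],-1],[[0,0,-0.035],[0,0,0],-1]]'
python3 - <<'E'
from h import *
plan([.600,.126,.193],10.1,7)
wrist("w6")
E
```

```text
clock: 6.65
tcp_pos: [0.4785, 0.3239, 0.1946]
tcp_rot: [0.0, 0.839, 0.544, 0.0]
contact_force: [0.3, 0.2, -5.1]
opening: 0.0151
clock 6.65 tcp [0.4785 0.3239 0.1946] yawY -24.09 tilt z [ 2.e-04  1.e-04 -1.e+00] d world [ 0.1215 -0.1979 -0.0016] rv total [ 2.000e-04 -1.000e-04 -5.967e-01] F [ 0.3  0.2 -5.1] open 0.0151
  [-0.0187, 0.0274, 0.0002] [0.0, -0.0, -0.0852]
  [-0.021, 0.0257, 0.0002] [0.0, -0.0, -0.0852]
  [-0.0231, 0.0238, 0.0002] [0.0, -0.0, -0.0852]
  [-0.025, 0.0218, 0.0002] [0.0, -0.0, -0.0852]
  [-0.0268, 0.0195, 0.0002] [0.0, -0.0, -0.0852]
  [-0.0284, 0.0172, 0.0002] [0.0, -0.0, -0.0852]
  [-0.0297, 0.0147, 0.0002] [0.0, -0.0, -0.0852]
```

View pics/w6.png

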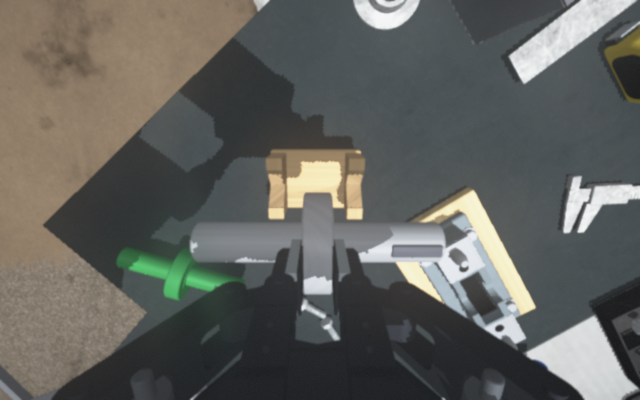

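The shaft is held level in the jaws, with the bearing at (318,243). I'll carry it to the block.

```bash
python3 -m handwheel '[[[-0.0187,0.0274,0],[0,0,-0.0852],-1],[[-0.021,0.0257,0],[0,0,-0.0852],-1],[[-0.0231,0.0238,0],[0,0,-0.0852],-1],[[-0.025,0.0218,0],[0,0,-0.0852],-1],[[-0.0268,0.0195,0],[0,0,-0.0852],-1]]'
python3 -m handwheel '[[[-0.0284,0.0172,0],[0,0,-0.0852],-1],[[-0.0297,0.0147,0],[0,0,-0.0852],-1],[[0,0,0],[0,0,0],-1],[[0,0,0],[0,0,0],-1],[[0,0,0],[0,0,0],-1]]'
python3 - <<'E'
from h import *
s,f=wrist("w7")
plan([.600,.126,.0821],10.1,5)
from cell import eyes
g=eyes.grab_frame("scene"); cv2.imwrite("pics/s7.png",cv2.resize(g["color"][120:320,160:380],None,fx=3.5,fy=3,interpolation=cv2.INTER_CUBIC))
P=cloud(f); Q=P[200:300,180:460]; m=(Q[...,2]>.155); a=Q[m]
c=a[:,:2].mean(0); w,v=np.linalg.eigh(np.cov((a[:,:2]-c).T)); print(c,np.degrees(np.arctan2(*v[::-1,1])))
E
```

```text
clock: 7.32
tcp_pos: [0.5655, 0.1816, 0.192]
tcp_rot: [-0.0, 0.704, 0.71, -0.001]
contact_force: [1.9, 0.5, -5.2]
opening: 0.0149
clock: 7.95
tcp_pos: [0.5996, 0.1269, 0.1926]
tcp_rot: [-0.0, 0.642, 0.767, -0.0]
contact_force: [0.1, 0.1, -5.0]
opening: 0.0148
clock 8.0 tcp [0.5997 0.1269 0.1927] yawY 10.14 tilt z [-4.e-04  0.e+00 -1.e+00] d world [ 0.0003 -0.0009 -0.1106] rv total [-0.0003 -0.0001  0.0006] F [ 0.   0.2 -5.2] open 0.015
  [-0.0002, 0.0, 0.0221] [-0.0001, -0.0, 0.0001]
  [-0.0002, 0.0, 0.0221] [-0.0001, -0.0, 0.0001]
  [-0.0002, 0.0, 0.0221] [-0.0001, -0.0, 0.0001]
  [-0.0002, 0.0, 0.0221] [-0.0001, -0.0, 0.0001]
  [-0.0002, 0.0, 0.0221] [-0.0001, -0.0, 0.0001]
[0.59826712 0.13435554] -169.84052413725655
```

View pics/w7.png

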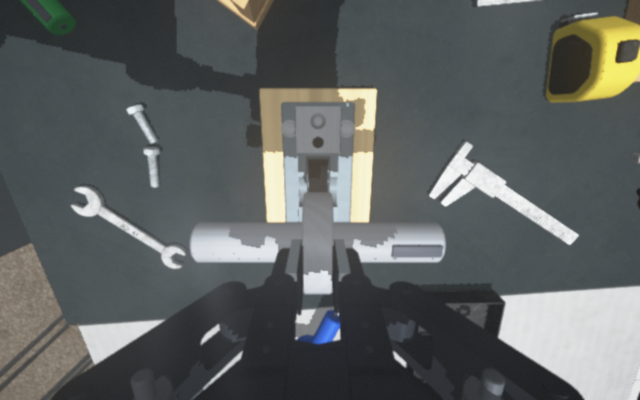

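View pics/s7.png

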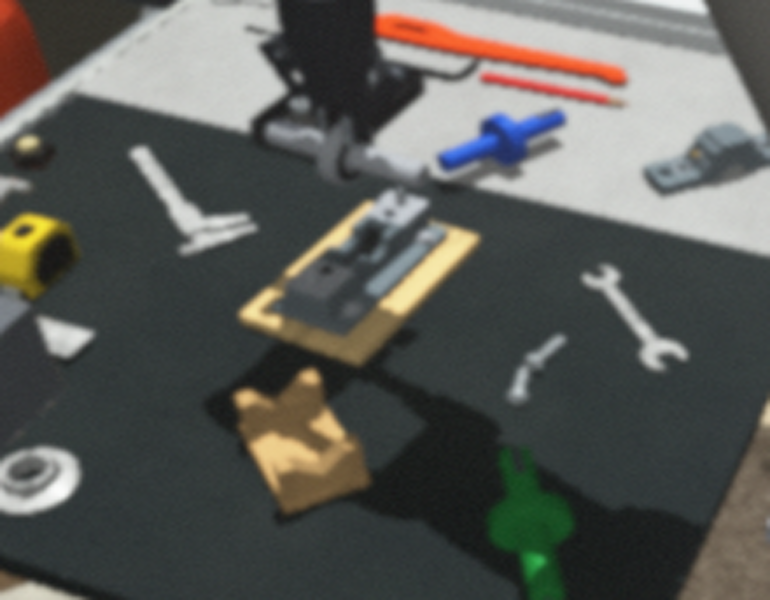

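```bash
python3 -m handwheel '[[[-0.001,0.0002,0.03],[0,0,0],-1],[[0,0,0.03],[0,0,0],-1],[[0,0,0.025],[0,0,0],-1],[[0,0,0.015],[0,0,0],-1],[[0,0,0],[0,0,0],-1]]'
python3 -m handwheel '[[[0,0,0.003],[0,0,0],-1],[[0,0,0.003],[0,0,0],-1],[[0,0,0.002],[0,0,0],-1],[[0,0,0.001],[0,0,0],-1],[[0,0,0],[0,0,0],-1]]'
python3 - <<'E'
from h import *
s,f=wrist("w8")
plan([.600,.126,.0821],10.1,1)
E
```

```text
clock: 8.68
tcp_pos: [0.5999, 0.1254, 0.0919]
tcp_rot: [-0.001, 0.642, 0.767, -0.001]
contact_force: [-0.3, 0.1, -4.8]
opening: 0.0154
clock: 9.3
tcp_pos: [0.6006, 0.1251, 0.0839]
tcp_rot: [0.0, 0.642, 0.766, 0.0]
contact_force: [0.2, 0.3, -5.1]
opening: 0.0151
clock 9.35 tcp [0.6006 0.1251 0.0839] yawY 10.08 tilt z [ 2.e-04 -1.e-04 -1.e+00] d world [-0.0006  0.0009 -0.0018] rv total [ 0.0002  0.0002 -0.0003] F [-0.2 -0.7 -4.8] open 0.0155
  [0.001, -0.0005, 0.0018] [0.0002, 0.0002, -0.0003]
```

View pics/w8.png

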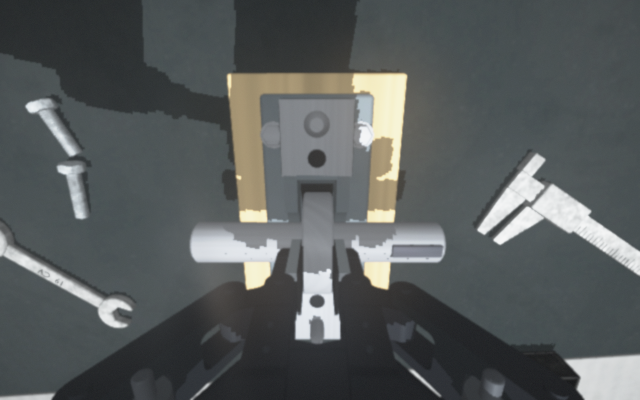

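```bash
python3 -m handwheel '[[[0.0005,0,0.001],[0,0,0],-1],[[0,0,0.001],[0,0,0],-1],[[0,0,0.0005],[0,0,0],-1],[[0,0,0],[0,0,0],-1],[[0,0,0],[0,0,0],-1]]'
python3 - <<'E'
from h import *
f=load("w8")
cv2.imwrite("pics/w8z.png",cv2.resize(f["color"][60:350,220:420],None,fx=2,fy=2,interpolation=cv2.INTER_CUBIC))
cv2.imwrite("pics/w8d.png",cv2.resize(f["color"][80:180,265:375],None,fx=6,fy=6,interpolation=cv2.INTER_CUBIC))
cv2.imwrite("pics/w8e.png",cv2.resize(f["color"][270:350,280:360],None,fx=6,fy=6,interpolation=cv2.INTER_CUBIC))
P=cloud(f);Q=P[80:180,265:375].reshape(-1,3);j=Q[(Q[:,2]>.058)&(Q[:,2]<.066)];print(cv2.minAreaRect((j[:,:2]*1000).astype(np.float32)))
E
```

```text
clock: 9.98
tcp_pos: [0.6009, 0.1262, 0.0826]
tcp_rot: [0.0, 0.642, 0.767, 0.001]
contact_force: [-3.7, 3.2, 4.8]
opening: 0.0155
((589.4227905273438, 185.28489685058594), (43.67808532714844, 46.74220275878906), 10.056939125061035)
```

View pics/w8d.png

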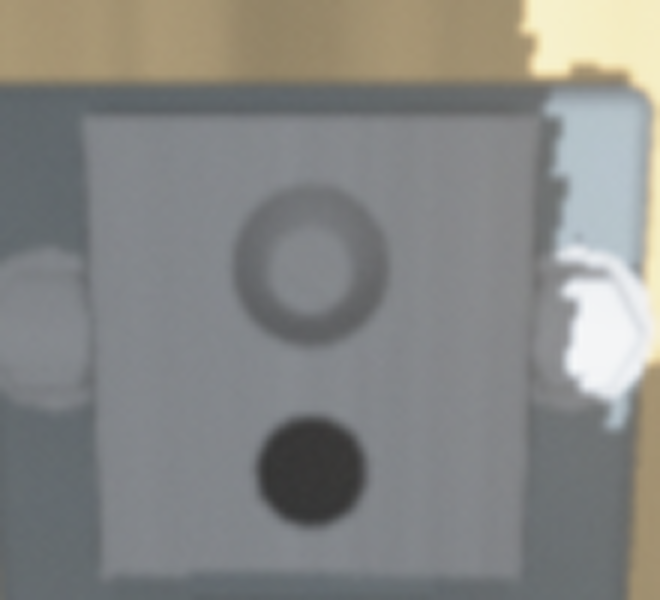

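View pics/w8e.png

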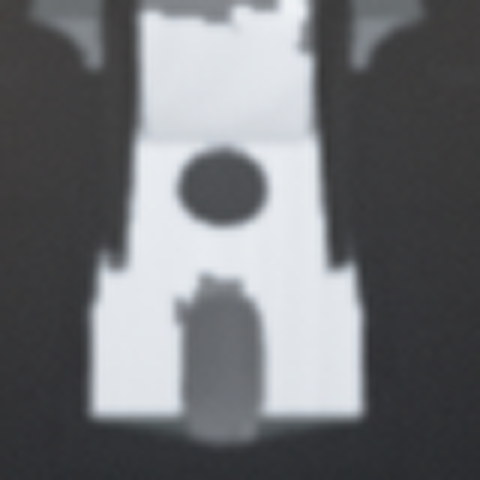

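```bash
python3 - <<'E'
from h import *
f=load("w8")
a=ray(f,zz([(310,268)],265,80),.081)[0]; b=ray(f,zz([(312,470)],265,80),.061)[0]
c=ray(f,zz([(223,188)],280,270),.061)[0]; e=ray(f,zz([(223,440)],280,270),.0775)[0]
print(a,b,c,e)
t=np.radians(10.1);X=np.array([np.cos(t),np.sin(t)]);Y=np.array([-X[1],X[0]])
for p,y in ((a,.07),(b,.05),(c,-.05)): print(p[:2]-y*Y)
print(yaw(c,b),np.linalg.norm(c-b))
E
```

```text
[0.58756468 0.19505227 0.081     ] [0.59122557 0.17508743 0.061     ] [0.60891272 0.07553688 0.061     ] [0.61255056 0.0550476  0.0775    ]
[0.59984035 0.12613705]
[0.59999391 0.12586227]
[0.60014438 0.12476204]
100.07461201694036 0.10110957647010238
```

```bash
python3 -m handwheel '[[[0,0,-0.0005],[0,0,0],-0.6],[[0,0,0],[0,0,0],-0.4],[[0,0,0],[0,0,0],-0.2],[[0,0,0],[0,0,0],0],[[0,0,0],[0,0,0],0.2]]'
python3 - <<'E'
from h import *
s,f=wrist("w9")
plan([.600,.126,.2],10.1,1)
E
```

```text
clock: 10.6
tcp_pos: [0.6005, 0.1255, 0.0817]
tcp_rot: [0.0, 0.642, 0.766, -0.0]
contact_force: [-0.6, 0.6, 0.2]
opening: 0.0512
clock 10.65 tcp [0.6005 0.1255 0.0817] yawY 10.08 tilt z [-1.e-04 -1.e-04 -1.e+00] d world [-0.0005  0.0005  0.1183] rv total [-0.0001  0.0001 -0.0003] F [ 0.5 -0.2 -0.2] open 0.0512
  [0.0005, -0.0004, -0.1183] [-0.0001, 0.0001, -0.0003]
```

View pics/w9.png

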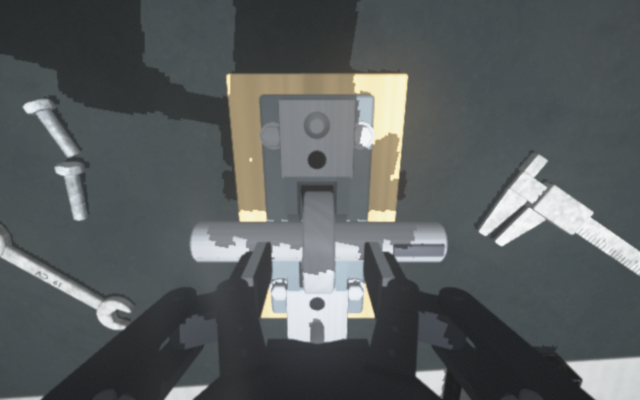

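The shaft sits in the seat and the fingers are clear of it. I'll rise and check, then go to the cap.

```bash
python3 -m handwheel '[[[0,0,-0.02],[0,0,0],0.4],[[0,0,-0.03],[0,0,0],0.6],[[0,0,-0.035],[0,0,0],1],[[0,0,-0.035],[0,0,0],1],[[0,0,0],[0,0,0],1]]'
python3 - <<'E'
from h import *
s,f=wrist("w10")
plan([.4524,-.2486,.2],-25.3,9)
P=cloud(f);Q=P[150:330,150:500]
m=(Q[...,2]>.0875); b=Q[m]; print("bearing n",len(b),b.mean(0).round(4),"zmax",np.percentile(b[:,2],98))
m=(Q[...,2]>.0755)&(Q[...,2]<.083)&(abs(Q[...,1]-.126)<.04)&(abs(Q[...,0]-.6)>.02); a=Q[m]; c=a[:,:2].mean(0); w,v=np.linalg.eigh(np.cov((a[:,:2]-c).T)); d=v[:,1]; print("axis yaw",np.degrees(np.arctan2(d[1],d[0])),c)
s_=a[(a[:,:2]-c)@d>.02]; t_=a[(a[:,:2]-c)@d<-.02]; print("z ends",[np.percentile(x[:,2],90) for x in (s_,t_)])
r=b[:,:2]-c; print("bearing centre",c+d*((r@d).min()+(r@d).max())/2,np.ptp(r@d))
E
```

```text
clock: 11.28
tcp_pos: [0.602, 0.1257, 0.2051]
tcp_rot: [0.002, 0.642, 0.767, 0.002]
contact_force: [0.7, -0.7, -0.2]
opening: 0.0855
clock 11.32 tcp [0.601  0.1257 0.2029] yawY 10.09 tilt z [ 2.7e-03  1.0e-04 -1.0e+00] d world [-0.1486 -0.3743 -0.0029] rv total [ 2.700e-03 -5.000e-04  6.177e-01] F [ 0.3 -0.4 -0.9] open 0.0854
  [-0.038, -0.0235, 0.0003] [0.0003, -0.0001, 0.0686]
  [-0.0396, -0.0209, 0.0003] [0.0003, -0.0001, 0.0686]
  [-0.0409, -0.0181, 0.0003] [0.0003, -0.0001, 0.0686]
  [-0.0421, -0.0153, 0.0003] [0.0003, -0.0001, 0.0686]
  [-0.043, -0.0123, 0.0003] [0.0003, -0.0001, 0.0686]
  [-0.0438, -0.0094, 0.0003] [0.0003, -0.0001, 0.0686]
  [-0.0443, -0.0063, 0.0003] [0.0003, -0.0001, 0.0686]
  [-0.0446, -0.0033, 0.0003] [0.0003, -0.0001, 0.0686]
  [-0.0447, -0.0002, 0.0003] [0.0003, -0.0001, 0.0686]
bearing n 9519 [0.6018 0.1341 0.2419] zmax 0.2820972385807573
axis yaw -169.8597141543086 [0.60119191 0.12723223]
z ends [np.float64(0.0799019754042749), np.float64(0.08081591839218613)]
bearing centre [0.60337926 0.12762344] 0.12876476945525012
```

View pics/w10.png

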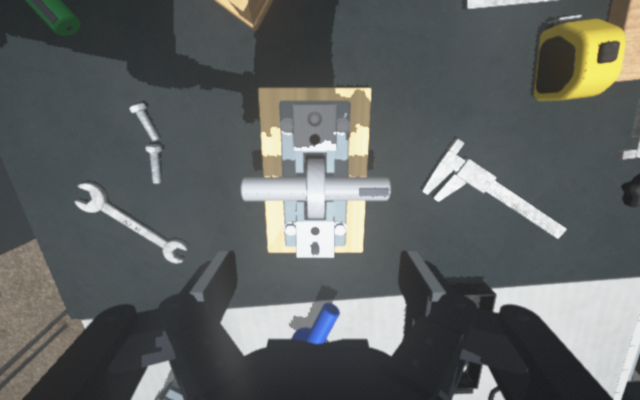

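The shaft is level in the seat, aligned at 10.1° with its top at about 79 mm (expected 78.5). On to the cap.

```bash
python3 -m handwheel '[[[-0.038,-0.0235,0],[0,0,0.0686],1],[[-0.0396,-0.0209,0],[0,0,0.0686],1],[[-0.0409,-0.0181,0],[0,0,0.0686],1],[[-0.0421,-0.0153,0],[0,0,0.0686],1],[[-0.043,-0.0123,0],[0,0,0.0686],1]]'
python3 -m handwheel '[[[-0.0438,-0.0094,0],[0,0,0.0686],1],[[-0.0443,-0.0063,0],[0,0,0.0686],1],[[-0.0446,-0.0033,0],[0,0,0.0686],1],[[-0.0447,0,0],[0,0,0.0686],1],[[0,0,0],[0,0,0],1]]'
python3 -m handwheel '[[[0,0,0.02],[0,0,0],1],[[0,0,0.02],[0,0,0],1],[[0,0,0],[0,0,0],1],[[0,0,0],[0,0,0],1],[[0,0,0],[0,0,0],1]]'
python3 - <<'E'
from h import *
s,f=wrist("w11")
plan([.4524,-.2486,.1],-25.3,1)
cv2.imwrite("pics/w11z.png",cv2.resize(f["color"][80:270,240:400],None,fx=3,fy=3,interpolation=cv2.INTER_CUBIC))
P=cloud(f);Q=P[60:300,220:420].reshape(-1,3)
j=Q[(Q[:,2]>.046)&(Q[:,2]<.056)&(np.hypot(Q[:,0]-.452,Q[:,1]+.249)<.06)]; print("pad",cv2.minAreaRect((j[:,:2]*1000).astype(np.float32)),np.median(j[:,2]),len(j))
j=Q[(Q[:,2]>.014)&(Q[:,2]<.021)&(np.hypot(Q[:,0]-.452,Q[:,1]+.249)<.12)]; print("lugs",cv2.minAreaRect((j[:,:2]*1000).astype(np.float32)),np.median(j[:,2]),len(j))
E
```

```text
clock: 11.95
tcp_pos: [0.5166, -0.0834, 0.2004]
tcp_rot: [-0.001, 0.764, 0.645, -0.001]
contact_force: [-0.2, -0.0, -0.0]
opening: 0.0854
clock: 12.58
tcp_pos: [0.4506, -0.2508, 0.2004]
tcp_rot: [-0.001, 0.846, 0.533, -0.001]
contact_force: [0.1, -0.1, -0.2]
opening: 0.0852
clock: 13.2
tcp_pos: [0.4526, -0.2487, 0.1625]
tcp_rot: [0.001, 0.845, 0.535, 0.0]
contact_force: [-0.2, 0.0, -0.3]
opening: 0.0853
clock 13.25 tcp [ 0.4525 -0.2488  0.1625] yawY -25.27 tilt z [ 1.1e-03 -9.0e-04 -1.0e+00] d world [-0.0001  0.0002 -0.0625] rv total [0.0013 0.0003 0.0006] F [ 0.3 -0.1 -0.2] open 0.0857
  [0.0001, -0.0003, 0.0625] [0.0013, 0.0003, 0.0006]
pad ((452.0900573730469, -247.0395050048828), (42.29652404785156, 39.98762130737305), 64.74597930908203) 0.05106921323170946 1518
lugs ((451.68646240234375, -248.00210571289062), (167.2749786376953, 43.8519172668457), 64.37538146972656) 0.01718623917341247 3088
```

View pics/w11z.png

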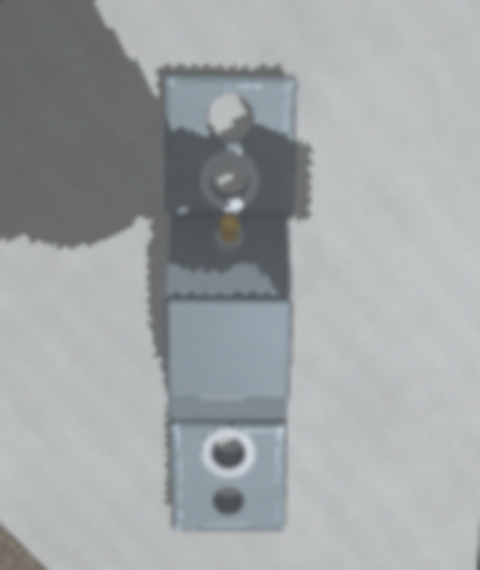

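```bash
python3 - <<'E'
from h import *
f=load("w11")
p=ray(f,zz([(230,117),(229,500)],240,80,3),.016); print(p,np.linalg.norm(p[0]-p[1]),p.mean(0),yaw(p[1],p[0]))
q=ray(f,zz([(167,300),(290,300),(288,398),(168,398)],240,80,3),.05); print(q.round(4),q.mean(0),np.linalg.norm(q[0]-q[1]),np.linalg.norm(q[1]-q[2]))
plan([.4519,-.248,.034],-25.55,3)
E
```

```text
[[ 0.48180632 -0.18498308  0.016     ]
 [ 0.42113042 -0.31214512  0.016     ]] 0.1408962317409911 [ 0.45146837 -0.2485641   0.016     ] 64.49166335868576
[[ 0.4408 -0.2255  0.05  ]
 [ 0.4756 -0.242   0.05  ]
 [ 0.4617 -0.2715  0.05  ]
 [ 0.4265 -0.2548  0.05  ]] [ 0.45115238 -0.24846135  0.05      ] 0.038501953901346905 0.03265977069357993
clock 13.25 tcp [ 0.4525 -0.2488  0.1625] yawY -25.27 tilt z [ 1.1e-03 -9.0e-04 -1.0e+00] d world [-0.0006  0.0008 -0.1285] rv total [0.0013 0.0003 0.0049] F [ 0.3 -0.1 -0.2] open 0.0857
  [0.0002, -0.0004, 0.0428] [0.0004, 0.0001, 0.0016]
  [0.0002, -0.0003, 0.0428] [0.0004, 0.0001, 0.0016]
  [0.0001, -0.0003, 0.0428] [0.0004, 0.0001, 0.0016]
```

```bash
python3 -m handwheel '[[[0,-0.0012,0.04],[0.001,0,0.005],1],[[0,0,0.04],[0,0,0],1],[[0,0,0.034],[0,0,0],1],[[0,0,0.0145],[0,0,0],1],[[0,0,0],[0,0,0],1]]'
python3 -m handwheel '[[[0,0,0],[0,0,0],1],[[0,0,0],[0,0,0],0.6],[[0,0,0],[0,0,0],0.4],[[0,0,0],[0,0,0],0.25],[[0,0,0],[0,0,0],0.15]]' 60
python3 - <<'E'
from h import *
s,f=wrist("w12")
plan([.4516,-.2483,.034],-25.55,1)
E
```

```text
clock: 13.88
tcp_pos: [0.4509, -0.2482, 0.0332]
tcp_rot: [-0.001, 0.846, 0.533, -0.0]
contact_force: [-0.3, -0.4, 1.2]
opening: 0.0854
clock: 14.5
tcp_pos: [0.451, -0.2482, 0.0334]
tcp_rot: [-0.0, 0.846, 0.533, -0.0]
contact_force: [-0.3, -0.0, 0.1]
opening: 0.0493
clock 14.55 tcp [ 0.451  -0.2482  0.0334] yawY -25.58 tilt z [-9.e-04  3.e-04 -1.e+00] d world [ 0.0006 -0.0001  0.0006] rv total [-0.0009  0.0001 -0.0005] F [ 0.  -0.1  0.3] open 0.049
  [0.0002, 0.0006, -0.0006] [-0.0009, 0.0001, -0.0005]
```

View pics/w12.png

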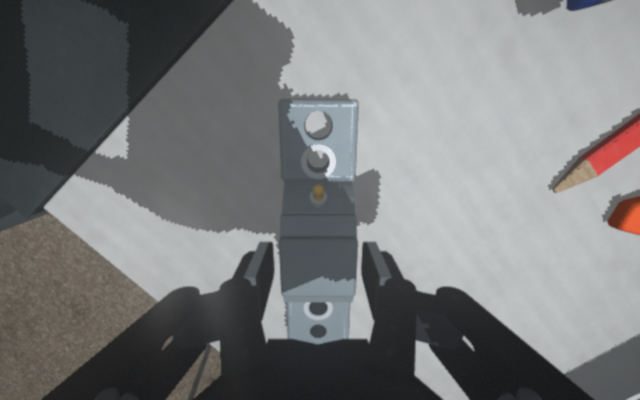

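The fingers straddle the pad and the cap is centred near u=318. Closing now.

```bash
python3 -m handwheel '[[[0,0.0005,0],[-0.001,0,0],0],[[0,0,0],[0,0,0],-0.2],[[0,0,0],[0,0,0],-1],[[0,0,0],[0,0,0],-1],[[0,0,0],[0,0,0],-1]]' 110
python3 - <<'E'
from h import *
s,f=wrist("w13")
plan([.4516,-.2483,.034],-25.55,1)
p=ray(f,[(318,125)],.016);print(p)
E
```

```text
clock: 15.18
tcp_pos: [0.4514, -0.2484, 0.0339]
tcp_rot: [0.0, 0.846, 0.533, -0.0]
contact_force: [-2.9, 1.1, 6.1]
opening: 0.0373
clock 15.22 tcp [ 0.4513 -0.2484  0.0338] yawY -25.57 tilt z [ 0.e+00 -1.e-04 -1.e+00] d world [0.0003 0.0001 0.0002] rv total [ 0.0001  0.0001 -0.0004] F [-2.3  1.3  6.3] open 0.0377
  [0.0002, 0.0002, -0.0002] [0.0001, 0.0001, -0.0004]
[[ 0.48183923 -0.18534303  0.016     ]]
```

View pics/w13.png

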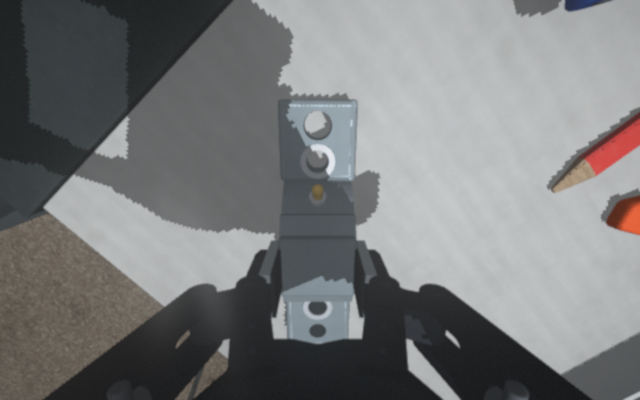

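```bash
python3 -m handwheel '[[[0,0,-0.005],[0,0,0],-1],[[0,0,-0.02],[0,0,0],-1],[[0,0,-0.035],[0,0,0],-1],[[0,0,-0.04],[0,0,0],-1],[[0,0,-0.04],[0,0,0],-1]]'
python3 - <<'E'
from h import *
s,f=wrist("w14")
plan([.600,.1256,.174],10.1,9)
E
```

```text
clock: 15.85
tcp_pos: [0.4509, -0.248, 0.1739]
tcp_rot: [-0.001, 0.846, 0.533, -0.0]
contact_force: [-0.0, -0.4, -4.7]
opening: 0.0371
clock 15.9 tcp [ 0.4531 -0.2496  0.1794] yawY -25.57 tilt z [ 0.0059 -0.0046 -1.    ] d world [ 0.1469  0.3752 -0.0054] rv total [ 0.0066  0.0038 -0.6225] F [ 1.7 -1.5  0.4] open 0.0371
  [0.0447, -0.0033, 0.0005] [0.0007, 0.0004, -0.0692]
  [0.0448, -0.0002, 0.0005] [0.0007, 0.0004, -0.0692]
  [0.0447, 0.0029, 0.0005] [0.0007, 0.0004, -0.0692]
  [0.0444, 0.006, 0.0006] [0.0007, 0.0004, -0.0692]
  [0.0438, 0.0091, 0.0006] [0.0007, 0.0004, -0.0692]
  [0.0431, 0.0121, 0.0006] [0.0007, 0.0004, -0.0692]
  [0.0422, 0.015, 0.0006] [0.0007, 0.0004, -0.0692]
  [0.041, 0.0179, 0.0006] [0.0007, 0.0004, -0.0692]
  [0.0397, 0.0207, 0.0006] [0.0007, 0.0004, -0.0692]
```

View pics/w14.png

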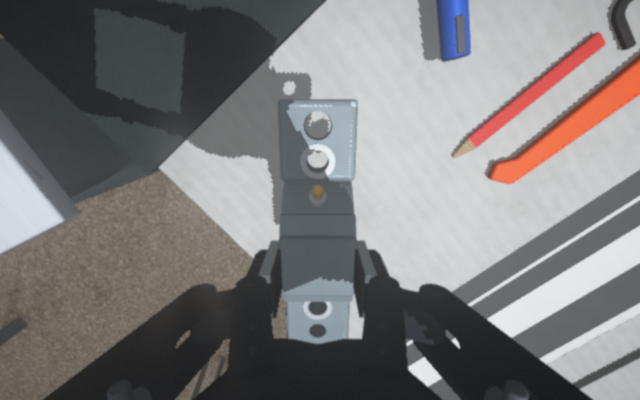

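The cap is held firmly; its hole is still at (318,125). I'll carry it over the block.

```bash
python3 -m handwheel '[[[0.0447,-0.0033,0],[0,0,-0.0692],-1],[[0.0448,0,0],[0,0,-0.0692],-1],[[0.0447,0.0029,0],[0,0,-0.0692],-1],[[0.0444,0.006,0],[0,0,-0.0692],-1],[[0.0438,0.0091,0],[0,0,-0.0692],-1]]'
python3 -m handwheel '[[[0.0431,0.0121,0],[0,0,-0.0692],-1],[[0.0422,0.015,0],[0,0,-0.0692],-1],[[0.041,0.0179,0],[0,0,-0.0692],-1],[[0.038,0.0207,0],[0,0,-0.0692],-1],[[0,0,0],[0,0,0],-1]]'
python3 -m handwheel '[[[0,0,0],[0,0,0],-1],[[0,0,0],[0,0,0],-1],[[0,0,0],[0,0,0],-1],[[0,0,0],[0,0,0],-1],[[0,0,0],[0,0,0],-1]]'
python3 - <<'E'
from h import *
s,f=wrist("w15")
plan([.600,.1256,.13],10.1,1)
E
```

```text
clock: 16.52
tcp_pos: [0.5331, -0.0384, 0.1722]
tcp_rot: [-0.001, 0.741, 0.672, -0.001]
contact_force: [1.0, -0.3, -4.8]
opening: 0.0373
clock: 17.15
tcp_pos: [0.5987, 0.1281, 0.1715]
tcp_rot: [-0.001, 0.64, 0.768, -0.0]
contact_force: [-0.1, 0.0, -4.6]
opening: 0.0377
clock: 17.77
tcp_pos: [0.5988, 0.1248, 0.1734]
tcp_rot: [0.0, 0.642, 0.766, 0.0]
contact_force: [0.6, -0.8, -4.2]
opening: 0.0375
clock 17.82 tcp [0.5988 0.1249 0.1734] yawY 10.09 tilt z [ 2.e-04 -1.e-04 -1.e+00] d world [ 0.0012  0.0007 -0.0434] rv total [ 0.0001  0.0001 -0.0002] F [ 0.1  0.  -4.6] open 0.0376
  [0.0005, 0.0013, 0.0434] [0.0001, 0.0001, -0.0002]
```

View pics/w15.png

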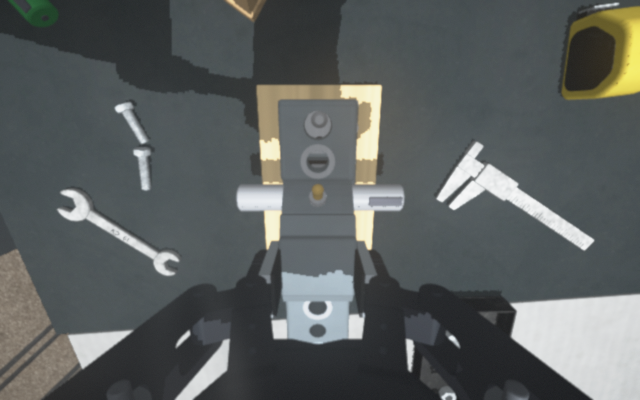

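```bash
python3 -m handwheel '[[[0.0005,0.0013,0.02],[0,0,0],-1],[[0,0,0.02],[0,0,0],-1],[[0,0,0.011],[0,0,0],-1],[[0,0,0],[0,0,0],-1],[[0,0,0],[0,0,0],-1]]'
python3 - <<'E'
from h import *
s,f=wrist("w16")
plan([.600,.1256,.0998],10.1,1)
cv2.imwrite("pics/w16a.png",cv2.resize(f["color"][90:190,265:375],None,fx=5,fy=5,interpolation=cv2.INTER_CUBIC))
cv2.imwrite("pics/w16b.png",cv2.resize(f["color"][280:350,270:370],None,fx=6,fy=6,interpolation=cv2.INTER_CUBIC))
E
```

```text
clock: 18.45
tcp_pos: [0.6005, 0.1259, 0.1231]
tcp_rot: [0.001, 0.642, 0.767, 0.001]
contact_force: [-0.1, -0.1, -4.4]
opening: 0.0372
clock 18.5 tcp [0.6006 0.1259 0.1233] yawY 10.11 tilt z [ 0.0018  0.     -1.    ] d world [-0.0006 -0.0003 -0.0235] rv total [0.0018 0.0003 0.0001] F [ 0.9 -0.5 -4.5] open 0.0375
  [-0.0001, -0.0007, 0.0235] [0.0018, 0.0003, 0.0001]
```

View pics/w16a.png

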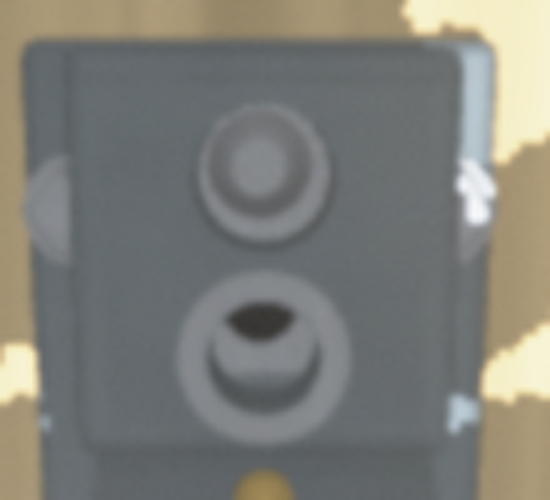

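View pics/w16b.png

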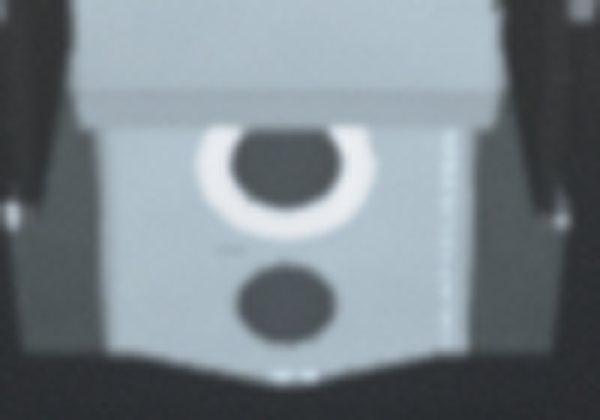

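```bash
python3 - <<'E'
from h import *
f=load("w16")
h=ray(f,zz([(264,172)],265,90,5),.1055)[0]; d=ray(f,zz([(260,167)],265,90,5),.081)[0]
e=ray(f,zz([(198,172),(330,172)],265,90,5),.1055); print("dia",np.linalg.norm(e[0]-e[1]))
s=ray(f,zz([(286,303)],270,280,6),.1055)[0]
print("hole",h,"dowel",d,"small",s,np.linalg.norm(h-s),yaw(s,h),(h+s)/2)
D=d-h; t=np.radians(10.1);X=np.array([np.cos(t),np.sin(t)]);Y=np.array([-X[1],X[0]])
print("dowel rel hole: block x",D[:2]@X,"block y",D[:2]@Y)
E
```

```text
dia 0.014706328941826313
hole [0.58819007 0.19540625 0.1055    ] dowel [0.58782678 0.19487606 0.081     ] small [0.61285008 0.0561465  0.1055    ] 0.14142628550980296 100.04179696837066 [0.60052008 0.12577638 0.1055    ]
dowel rel hole: block x -0.00045063963731751 block y -0.000458265700374994
```

```bash
python3 -m handwheel '[[[-0.0004,-0.0005,0.004],[0,0,0],-1],[[0,0,0.005],[0,0,0],-1],[[0,0,0.005],[0,0,0],-1],[[0,0,0.003],[0,0,0],-1],[[0,0,0],[0,0,0],-1]]'
python3 - <<'E'
from h import *
s,f=wrist("w17")
plan([.600,.1256,.0998],10.1,1)
cv2.imwrite("pics/w17a.png",cv2.resize(f["color"][90:190,265:375],None,fx=5,fy=5,interpolation=cv2.INTER_CUBIC))
E
```

```text
clock: 19.12
tcp_pos: [0.5994, 0.1253, 0.1049]
tcp_rot: [-0.0, 0.642, 0.767, -0.0]
contact_force: [-0.2, 0.1, -4.9]
opening: 0.0373
clock 19.18 tcp [0.5995 0.1253 0.1051] yawY 10.11 tilt z [-2.e-04 -1.e-04 -1.e+00] d world [ 0.0005  0.0003 -0.0053] rv total [-0.0002  0.0001  0.0001] F [ 0.6  0.  -4.3] open 0.0376
  [0.0002, 0.0005, 0.0053] [-0.0002, 0.0001, 0.0001]
```

View pics/w17a.png

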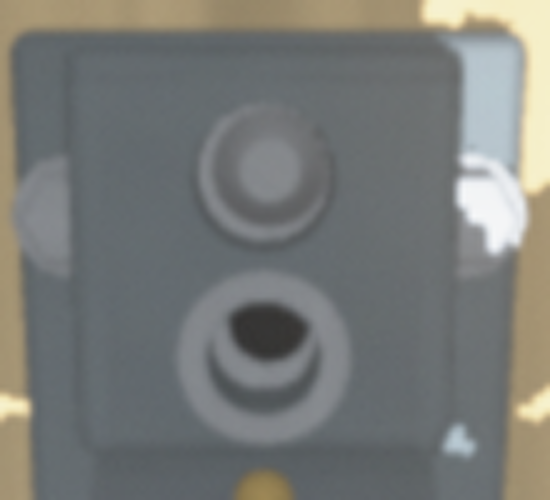

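```bash
python3 -m handwheel '[[[0,0.0003,0.0015],[0,0,0],-1],[[0,0,0.0015],[0,0,0],-1],[[0,0,0.0015],[0,0,0],-1],[[0,0,0.0005],[0,0,0],-1],[[0,0,0],[0,0,0],-1]]' 120
python3 - <<'E'
from h import *
plan([.600,.1256,.0948],10.1,1)
E
```

```text
clock: 19.8
tcp_pos: [0.5998, 0.1254, 0.1002]
tcp_rot: [-0.0, 0.642, 0.767, -0.0]
contact_force: [-0.3, 0.6, -4.9]
opening: 0.0375
clock 19.8 tcp [0.5998 0.1254 0.1002] yawY 10.11 tilt z [-1.e-04 -1.e-04 -1.e+00] d world [ 0.0002  0.0002 -0.0054] rv total [-0.0001  0.0001  0.0001] F [-0.3  0.6 -4.9] open 0.0375
  [0.0002, 0.0002, 0.0054] [-0.0001, 0.0001, 0.0001]
```

```bash
python3 -m handwheel '[[[0,0,0.001],[0,0,0],-1],[[0,0,0.001],[0,0,0],-1],[[0,0,0.001],[0,0,0],-1],[[0,0,0],[0,0,0],-1],[[0,0,0],[0,0,0],-1]]'
python3 - <<'E'
from h import *
plan([.600,.1256,.0948],10.1,1)
from cell import robot; print(robot.get_state()["ft_torque"])
E
```

```text
clock: 20.42
tcp_pos: [0.6005, 0.1255, 0.0986]
tcp_rot: [0.001, 0.642, 0.767, 0.001]
contact_force: [-2.4, -0.2, 6.6]
opening: 0.0373
clock 20.43 tcp [0.6005 0.1255 0.0986] yawY 10.11 tilt z [ 2.3e-03  1.0e-04 -1.0e+00] d world [-0.0005  0.0001 -0.0038] rv total [0.0023 0.0003 0.0002] F [-2.4 -0.2  6.6] open 0.0373
  [0.0002, -0.0005, 0.0038] [0.0023, 0.0003, 0.0002]
[-0.0319958   0.31748896 -0.03228196]
```

```bash
python3 -m handwheel '[[[0,-0.0003,0.001],[0.001,0,0],-1],[[0,0,0.001],[0,0,0],-1],[[0,0,0.001],[0,0,0],-1],[[0,0,0],[0,0,0],-1],[[0,0,0],[0,0,0],-1]]'
python3 - <<'E'
from h import *
plan([.600,.1256,.0948],10.1,1)
from cell import robot; print(robot.get_state()["ft_torque"])
E
```

```text
clock: 21.05
tcp_pos: [0.6006, 0.1255, 0.0965]
tcp_rot: [0.001, 0.642, 0.767, 0.001]
contact_force: [-2.7, -0.7, 10.7]
opening: 0.0372
clock 21.05 tcp [0.6006 0.1255 0.0965] yawY 10.11 tilt z [ 2.8e-03  1.0e-04 -1.0e+00] d world [-0.0006  0.0001 -0.0017] rv total [0.0028 0.0004 0.0002] F [-2.7 -0.7 10.7] open 0.0372
  [0.0002, -0.0006, 0.0017] [0.0028, 0.0004, 0.0002]
[ 0.01269063  0.44899205 -0.01526253]
```

```bash
python3 -m handwheel '[[[0,-0.0003,0.001],[0.001,0,0],-1],[[0,0,0.001],[0.001,0,0],-1],[[0,0,0.0005],[0,0,0],-1],[[0,0,0],[0,0,0],-1],[[0,0,0],[0,0,0],-1]]'
python3 - <<'E'
from h import *
plan([.600,.1256,.0948],10.1,1)
from cell import robot; print(robot.get_state()["ft_torque"])
E
```

```text
clock: 21.68
tcp_pos: [0.6008, 0.1255, 0.0949]
tcp_rot: [0.001, 0.642, 0.767, 0.001]
contact_force: [-3.6, 0.7, 15.3]
opening: 0.0373
clock 21.68 tcp [0.6008 0.1255 0.0949] yawY 10.11 tilt z [ 2.2e-03 -1.0e-04 -1.0e+00] d world [-0.0008  0.0001 -0.0001] rv total [0.0022 0.0005 0.0002] F [-3.6  0.7 15.3] open 0.0373
  [0.0002, -0.0007, 0.0001] [0.0022, 0.0005, 0.0002]
[-0.02828644  0.61877753 -0.00394138]
```

```bash
python3 -m handwheel '[[[0,-0.0004,0.0005],[0.001,0,0],-1],[[0,0,0.0005],[0.001,0,0],-1],[[0,0,0],[0,0,0],-1],[[0,0,0],[0,0,0],-1],[[0,0,0],[0,0,0],-1]]'
python3 - <<'E'
from h import *
plan([.600,.1256,.0948],10.1,1)
from cell import robot; print(robot.get_state()["ft_torque"])
E
python3 -m handwheel '[[[0,-0.0002,0.0005],[0,0,0],-1],[[0,0,0.0005],[0,0,0],-1],[[0,0,0],[0,0,0],-1],[[0,0,0],[0,0,0],-1],[[0,0,0],[0,0,0],-1]]'
python3 - <<'E'
from h import *
s,f=wrist("w18")
plan([.600,.1256,.0948],10.1,1)
from cell import robot; print(robot.get_state()["ft_torque"])
E
```

```text
clock: 22.3
tcp_pos: [0.6008, 0.1255, 0.0949]
tcp_rot: [0.001, 0.642, 0.767, 0.0]
contact_force: [-4.6, 0.1, 20.6]
opening: 0.0373
clock 22.3 tcp [0.6008 0.1255 0.0949] yawY 10.11 tilt z [ 1.7e-03 -3.0e-04 -1.0e+00] d world [-0.0008  0.0001 -0.0001] rv total [0.0017 0.0006 0.0002] F [-4.6  0.1 20.6] open 0.0373
  [0.0002, -0.0008, 0.0001] [0.0017, 0.0006, 0.0002]
[-0.03447069  0.82127123  0.00665093]
clock: 22.92
tcp_pos: [0.6008, 0.1255, 0.0949]
tcp_rot: [0.001, 0.642, 0.767, 0.001]
contact_force: [-5.8, -0.0, 26.0]
opening: 0.037
clock 22.98 tcp [0.6008 0.1255 0.0949] yawY 10.11 tilt z [ 2.6e-03 -3.0e-04 -1.0e+00] d world [-0.0008  0.0001 -0.0001] rv total [0.0026 0.0007 0.0002] F [-6.1 -0.2 25.4] open 0.0369
  [0.0002, -0.0008, 0.0001] [0.0026, 0.0007, 0.0002]
[-0.06287613  1.23231746  0.03996317]
```

View pics/w18.png

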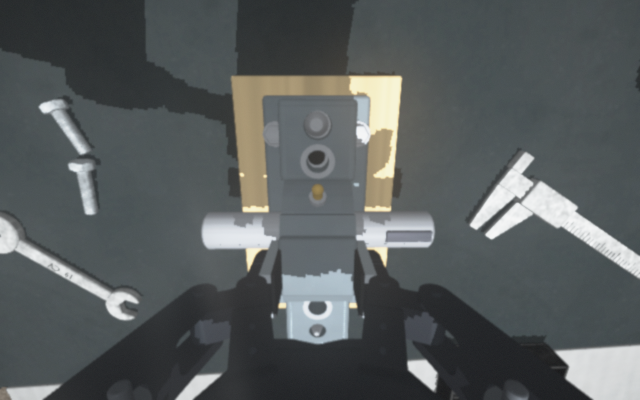

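It's shut by height: at 94.9 mm the force climbs from 15 to 26 N with no further motion. There is about 6 N of side force in x and a small lean, so I'll relieve that.

```bash
python3 -m handwheel '[[[0,-0.0004,0],[0.001,0,0],-1],[[0,-0.0004,0],[0.001,0,0],-1],[[0,0,0],[0.001,0,0],-1],[[0,0,0],[0,0,0],-1],[[0,0,0],[0,0,0],-1]]'
python3 - <<'E'
from h import *
plan([.600,.1256,.0948],10.1,1)
from cell import robot; print(robot.get_state()["ft_torque"])
E
```

```text
clock: 23.6
tcp_pos: [0.6008, 0.1255, 0.0949]
tcp_rot: [0.001, 0.642, 0.767, 0.0]
contact_force: [-3.8, 0.6, 23.7]
opening: 0.0369
clock 23.6 tcp [0.6008 0.1255 0.0949] yawY 10.12 tilt z [ 1.5e-03 -4.0e-04 -1.0e+00] d world [-0.0008  0.0001 -0.0001] rv total [0.0014 0.0007 0.0003] F [-3.8  0.6 23.7] open 0.0369
  [0.0002, -0.0007, 0.0001] [0.0014, 0.0007, 0.0003]
[0.07748188 0.66423954 0.00787343]
```

```bash
python3 -m handwheel '[[[0,-0.0004,0],[0.001,0,0],-1],[[0,-0.0004,0],[0.001,0,0],-1],[[0,0,0.0002],[0,0,0],-1],[[0,0,0.0002],[0,0,0],-1],[[0,0,0],[0,0,0],-1]]'
python3 - <<'E'
from h import *
plan([.600,.1256,.0948],10.1,1)
from cell import robot,eyes; print(robot.get_state()["ft_torque"])
s,f=wrist("w19")
g=eyes.grab_frame("scene"); cv2.imwrite("pics/s19.png",cv2.resize(g["color"][160:260,210:320],None,fx=6,fy=6,interpolation=cv2.INTER_CUBIC))
P=cloud(f)
def fit(Q,n):
    A=np.c_[Q[:,:2]-Q[:,:2].mean(0),np.ones(len(Q))]; k=np.linalg.lstsq(A,Q[:,2],rcond=None)[0]; print(n,len(Q),"z",k[2].round(5),"slope",k[:2].round(4))
t=np.radians(10.1);X=np.array([np.cos(t),np.sin(t)]);Y=np.array([-X[1],X[0]])
r=P[...,:2]-[.6,.1256]; bx=r@X; by=r@Y; z=P[...,2]
m=(abs(bx)<.019)&(by>.058)&(by<.082)&(abs(z-.077)<.006)&((by-.07)**2+bx**2>.0095**2); fit(P[m],"lug+")
m=(abs(bx)<.019)&(by<-.058)&(by>-.082)&(abs(z-.077)<.006)&((by+.07)**2+bx**2>.0075**2); fit(P[m],"lug-") if m.sum()>9 else print("no lug-",m.sum())
m=(abs(bx)<.017)&(by>-.014)&(by<.014)&(abs(z-.111)<.006); fit(P[m],"pad")
m=(abs(bx)>.045)&(abs(bx)<.058)&(abs(by)<.09)&(abs(z-.015)<.006); fit(P[m],"board")
E
```

```text
clock: 24.22
tcp_pos: [0.6008, 0.1255, 0.0949]
tcp_rot: [0.001, 0.642, 0.767, 0.0]
contact_force: [-1.7, 0.8, 24.7]
opening: 0.0373
clock 24.23 tcp [0.6008 0.1255 0.0949] yawY 10.11 tilt z [ 1.5e-03 -5.0e-04 -1.0e+00] d world [-0.0008  0.0001 -0.0001] rv total [0.0014 0.0007 0.0002] F [-1.7  0.8 24.7] open 0.0373
  [0.0003, -0.0007, 0.0001] [0.0014, 0.0007, 0.0002]
[0.14730858 0.37478356 0.0394552 ]
lug+ 2126 z 0.07823 slope [ 0.0023 -0.0025]
lug- 1021 z 0.0783 slope [0.0015 0.003 ]
pad 3154 z 0.11224 slope [ 0.0005 -0.0003]
board 3997 z 0.01621 slope [ 0.0007 -0.0004]
```

View pics/s19.png

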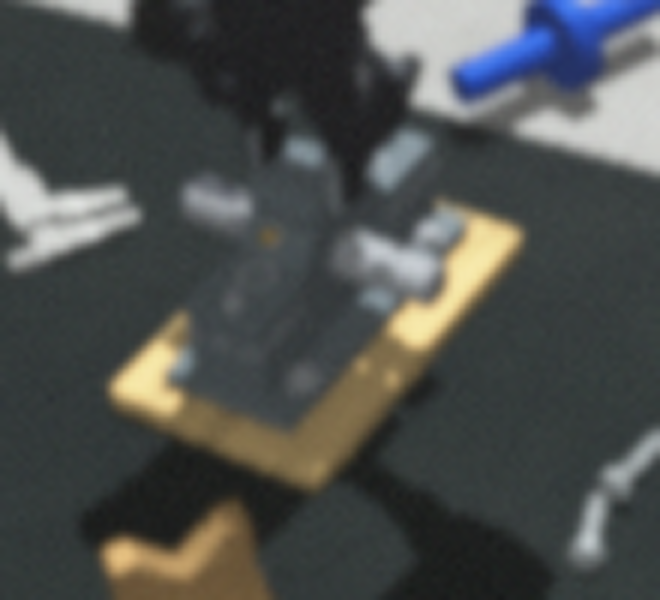

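```bash
python3 -m handwheel '[[[0,0,0.0001],[0,0,0],-1],[[0,0,0.0001],[0,0,0],-1],[[0,0,0],[0,0,0],-1],[[0,0,0],[0,0,0],-1],[[0,0,0],[0,0,0],-1]]'
python3 - <<'E'
from cell import ticket,robot
print(ticket.sign_off()); s=robot.get_state(); print(s["tcp_pos"],s["contact_force"],s["opening"])
E
```

```text
clock: 24.95
tcp_pos: [0.6008, 0.1255, 0.0949]
tcp_rot: [0.001, 0.642, 0.767, 0.0]
contact_force: [-2.1, 1.6, 25.7]
opening: 0.0372
the job is handed in; nothing more can be done
None
the job is handed in; nothing more can be done
```

The shaft is in the lower half and was released there. The cap is over both dowels, with the large hole on the thick one, and I handed the job in at about 25 s while still pressing it shut.

**Shaft:** After release it lay at 10.1°, the same direction as the bore. Its top was at about 79 mm, against 78.5 mm expected.

**Cap shut:**
- The tool stopped at 94.9 mm (94.8 mm expected when shut). The push then rose from 15 to 26 N with no further movement.
- Both lug tops measured 78.2 and 78.3 mm. The plywood board reads 1.2 mm high in the same image, so they are at about 77 mm, which is the shut height.
- At hand-in the cap was held at 25.7 N.

**Small disagreements:**
- The cap sits about 0.8 mm off-centre, within the 1 mm dowel clearance.
- A side force of up to 6 N had built up while pressing. I eased it to about 2–3 N.
- The tool still leans about 1.5 mrad. The cap's top pad measured as level as the board.

The bolts, the spanner and the coloured look-alikes were never touched.

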